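Open the covered tool holder and stand the loose tools in it

ROBOT

A 7-joint arm with a two-finger parallel gripper is mounted at the origin on the work surface; the furniture and walls round the work are solid. World frame = base frame: x ahead of the robot, y to its left, z up, the work surface at z = 0. Lengths are in m, angles in degrees, forces in N, time in s.
With the tool pointing down it reaches from about 0.425 to 0.875 m from the base axis. Payload 4.7 kg.
Tool frame: the origin (TCP) lies between the finger pads; the fingertips stand 8 mm ahead of it and the grasp point (between the pads) lies 11 mm behind it; z points along the fingers, y is the line along which they close (so a half turn about z gives the same grasp; the last joint's range is limited). The gripper opens to 87 mm and grips with 3 to 60 N. Pads are 19 mm wide; open, the fingers measure 117 mm over their backs; the gripper's body (75 mm by 190 mm) begins 51 mm behind the grasp point.
Start: joints at [-69.723, 18.392, -4.016, 83.108, 1.295, 78.541, -3.26], TCP at [0.217, 0.613, 0.207] pointing down, gripper open.
Joint ranges: [-163.93, 163.93], [-17.29, 119.83], [-79.2, 71.16], [3.27, 140.29], [-89.18, 269.18], [5.43, 117.66], [-154.24, 154.24]. Speed limits (degrees/s): [147.25, 147.25, 180, 180, 180, 180, 180].

INTERFACE

Orientations are given as [roll, pitch, yaw] about the fixed x, y, z axes, in that order (R = Rz(yaw) Ry(pitch) Rx(roll)).
In Python, from cell import env, viewer gives the robot as it stands. The module is installed in compiled form; this text tells all that it offers.
- The arm moves only by the tool arm_command, never from a script. Its argument "series" is a list of rows, each a list of 2 entries, a list of its own where there are three numbers: the shift along the tool's x, y, z in mm, then the turn about the tool's z in rad. A call has exactly 5 rows; each row is the pose to reach, as a shift and turn from the pose commanded when the call began, along the tool's axes at that moment; what a row does not reach only later rows make up. A row lasts 1/10 s, in which the tool goes at most 50 mm and 8.59 degrees, less where a joint would pass 70% of its speed; a pose out of reach is approached as far as the arm can. A call with a gripper value outside its range is refused whole. "grip" is the gripper command: -1 is fully open, 1 is shut, values between are in proportion, set as the call begins (left out, the last holds). The fingers move at their own pace and stop on an object; "grip_force" is the grip in N (left out, the last holds). Time passes only in rows, so rows that repeat a pose let the fingers close, or fill a call up. It gives the time, the measured TCP pose, the force, the opening and the grip force at its end, in the units of the state.
- env.get_obs(): the state, without advancing time (a new reading comes with each control period).
- viewer.read_camera(name): name is "side" or "top"; returns (picture, depth): 420x560x3 uint8, blue, green, red; 420x560 float32, m along the optical axis (not along the pixel's ray), 0 where there is no reading.
- viewer.calibration(name): a dict with "K" (3x3 intrinsics, pixels), "T" (4x4, takes a point from camera to world coordinates). Camera axes: x right, y up, looking along -z (the intrinsics and any distortion apply to the point x, -y, -z); pixel columns grow to the right and rows downward; lengths in m; the calibration is good to about 2 mm. A picture is of the moment at which its call begins. calibration takes no time and is no camera call.
- env.sign_off(): hands the job in; it is judged then, once.
The state is a dict: "time_s": time; "qpos": joint angles; "joint_velocities": joint speeds; "effort": joint torques, N m; "tool_pos": TCP position; "tool_rot": TCP orientation; "force": force on the tool from outside, world axes, zero at the start; "wrist_torque": the same for the moment, N m; "grip_width": finger opening in m; "grasp_force": force on a finger pad.
Only numpy, scipy, OpenCV 4.12 (cv2) and the standard library are available. Lean on these libraries where they do the work, as an engineer would, in place of code of your own. Each camera call takes 0.05 s, during which the arm holds its last target. There are 200 camera calls.

TASK

Get the tool holder beside the wipes box ready for use. Move the small round objective case away from in front of it and stand the case upright on the desk, a hand's breadth off; then take the holder's white dust cover off its two keyhole screws (lift it a little until the wide holes are over the screw heads, draw it off towards the front) and stand it right way up on the desk, also a hand's breadth off. Then stand every marker, pen and hex driver that lies on the desk upright in the holder's two cups, any cup and either end up, and leave the timer and the dust cap where they are.

Things in the scene. Friction and masses are not known exactly. Their poses are not given: they have to be found in the camera images.
- tool_holder: Open-topped aluminium tool holder fixed to the desk, 94 mm wide (its y), 56 mm deep (its x), 92 mm high, walls 2.5 mm, divided into two square cups side by side. Origin: centre of its underside, on the desk. Its front faces its own -x (about towards the robot) and carries two shoulder screws, 30 mm to either side and 56 mm above the desk.
- screw_left (a point): Outer face of the shoulder screw on the holder's front at y = +30 mm: head 16 mm across and 4 mm thick, on a shank 7 mm thick and 7 mm long, so this point lies 39 mm in front of the holder's origin. Axes as the holder. The other screw is its mirror image at y = -30 mm.
- cup_left (a point): Centre of the mouth of the holder's cup on its +y side, at the rim (92 mm above the desk). The cup is 43 mm wide (y), 51 mm deep front to back (x), its floor 87 mm below the rim. Axes as the holder.
- cup_right (a point): The same for the cup on the holder's -y side.
- dust_cover: White sheet hood over the holder, 105 mm wide (y), 63 mm deep (x), 80.5 mm high, 114.5 mm with the black bow handle on top; open below and behind (+x), 0.3 kg. Origin: on the level of its lower edge; while it hangs, over the holder's origin, 14 mm above the desk, axes as the holder's, its top resting on the rim. It stands steadily on its lower edges.
- keyhole_left (a point): Centre of the wide round hole (22 mm) of the cover's keyhole at y = +30 mm in its 2.5 mm front sheet (x = -33 to -30.5 mm); a 10 mm slot runs up from it. Hung, the screw shank sits in the slot, 18 mm above this point. Lift the cover straight up 18 mm (16 to 20; it stops at 21), then draw it to its -x at least 10 mm before lifting on. Mirror image at -30 mm.
- cover_handle (a point): Middle of the grip bar of the cover's bow handle: 108.5 mm above the cover's underside and 12 mm in front of its origin (about over the centre of mass). The bar runs along the cover's y, 59 mm free between its posts, 10 mm thick (x) and 12 mm high (z), 22 mm clear below it.
- case: Objective case standing upright, a dark round tub with a clear lid, 44 mm across, 64 mm high. Origin: centre of its underside, z up. At the start it stands right in front of the cover.
- marker_a: White felt marker with a dark cap, 132 mm long, 13 mm thick. Its long axis is its own y, its origin the middle of its length on the underside as it lies. May be absent.
- marker_b: Another white felt marker like marker_a, 132 mm long, 13 mm thick. Its long axis is its own y, its origin the middle of its length on the underside as it lies. May be absent.
- pen: Thin white ball pen, 145 mm long, 11 mm wide, 9 mm thick. Its long axis is its own y, its origin the middle of its length on the underside as it lies. May be absent.
- driver: Small hex driver, 131 mm long: red handle 16 mm thick from y = +4 to +66 mm, thin 3 mm steel shaft from there to y = -65 mm. Its long axis is its own y, its origin the middle of its length on the underside as it lies; it balances in the handle. May be absent.
- wipes_box: Carton of paper wipes, fixed, 117 x 231 mm and 60 mm high (a wipe stands out of its top), long side along its y. Origin: centre of its underside. Leave alone. The desk ends 0.597 m ahead of the robot; past its far right corner stands a wall pillar (x over 0.62 and y under -0.67), and the window is 0.88 m ahead.
- monitor: Large black flat screen on a pole, fixed, 612 mm wide (its y) and 366 mm high, 20 mm thick, from 60 to 425 mm above the desk. Origin: on the desk; the middle of the screen lies 85 mm in front of it (its -x), so the screen's right-hand edge is 85 mm in front and 306 mm to its -y. Leave alone.
- lab_timer: Small white lab timer, 52 x 64 x 29 mm, a bystander. Origin: centre of its underside.
- dust_cap: Round black dust cap lying flat, 41 mm across, 10 mm high, a bystander. Origin: centre of its underside.

How it is judged:
By the outcome, as a careful person would: the job done as asked, in the order asked, and still so for the second after the job is handed in, with the robot touching nothing.
Of marker_a, driver, marker_b, pen only 3 to 4 are there at a start; the rules pass over those that are not, and their reading is None.
At some moment in a run one of marker_a, driver, marker_b, pen may be knocked a few centimetres aside while the robot is not near it.
It also fails if it takes over 208 s, if anything falls off the work surface, if the arm or the gripper's body presses on something with over 40 N, if the wrist force passes 120 N, or if a joint passes its speed limit or range.

## Working session

There is one attempt and no reset: what is moved stays moved. The work goes in short steps, Python scripts to look and compute and a tool call to move; the robot and the scene stay as the last step left them, time stands still between calls to the robot, and variables do not carry over. Pictures are saved under pics/ and viewed, at most 14 in all, crops included, and the job is handed in when it is done.

Besides the shell and the picture viewer there is one more tool, called after "Request:" in YAML: its name, and indented under it one key for each argument. arm_command: Moves the arm, as the interface text tells. Its arguments: {"type":"object","properties":{"series":{"type":"array"},"grip":{"type":"number"},"grip_force":{"type":"number"}},"required":["series"]}

```bash
mkdir -p pics; cat > h.py <<'E'
import numpy as np, cv2
from cell import env, viewer
def shot(n):
    im,d=viewer.read_camera(n); np.savez('%s.npz'%n,im=im,d=d); return im,d
def pix2w(n,u,v,d=None,z=None):
    c=viewer.calibration(n);K=c['K'];T=np.array(c['T'])
    r=np.array([(u-K[0][2])/K[0][0],-(v-K[1][2])/K[1][1],-1.])
    o=T[:3,3];r=T[:3,:3]@r
    s=d if z is None else (z-o[2])/r[2]
    return o+s*r
def cloud(n,d):
    v,u=np.mgrid[:d.shape[0],:d.shape[1]]
    c=viewer.calibration(n);K=np.array(c['K']);T=np.array(c['T'])
    p=np.stack([(u-K[0,2])/K[0,0]*d,-(v-K[1,2])/K[1,1]*d,-d],-1)
    return p@T[:3,:3].T+T[:3,3]
E
python3 - <<'E'
from h import *
for n in('top','side'):
    im,d=shot(n); cv2.imwrite(f'pics/{n}0.png',cv2.resize(im,(800,600))); c=viewer.calibration(n); print(n,c)
o=env.get_obs();print(o['tool_pos'],o['tool_rot'],o['time_s'],o['force'])
E
```

```text
top {'K': array([[442.12719459,   0.        , 275.38563122],
       [  0.        , 442.12719459, 208.84321859],
       [  0.        ,   0.        ,   1.        ]]), 'T': array([[-0.0036394 ,  0.97507473, -0.22184687,  0.21934934],
       [-0.99999169, -0.00314138,  0.00259773, -0.10028136],
       [ 0.00183607,  0.22185448,  0.97507806,  1.14127549],
       [ 0.        ,  0.        ,  0.        ,  1.        ]])}
side {'K': array([[401.73100149,   0.        , 273.71230724],
       [  0.        , 401.73100149, 206.9004584 ],
       [  0.        ,   0.        ,   1.        ]]), 'T': array([[ 0.81361602,  0.26429768, -0.51785684, -0.0333759 ],
       [-0.58102262,  0.33742017, -0.74064859, -0.80348602],
       [-0.02101636,  0.9034901 ,  0.42809339,  0.48556215],
       [ 0.        ,  0.        ,  0.        ,  1.        ]])}
[0.21653941 0.61230315 0.20567611] [-1.79900783e+02  7.44810073e-03  1.60529414e+02] 0.1 [-0.07417884 -0.21330839 -0.42319917]
```

View pics/top0.png

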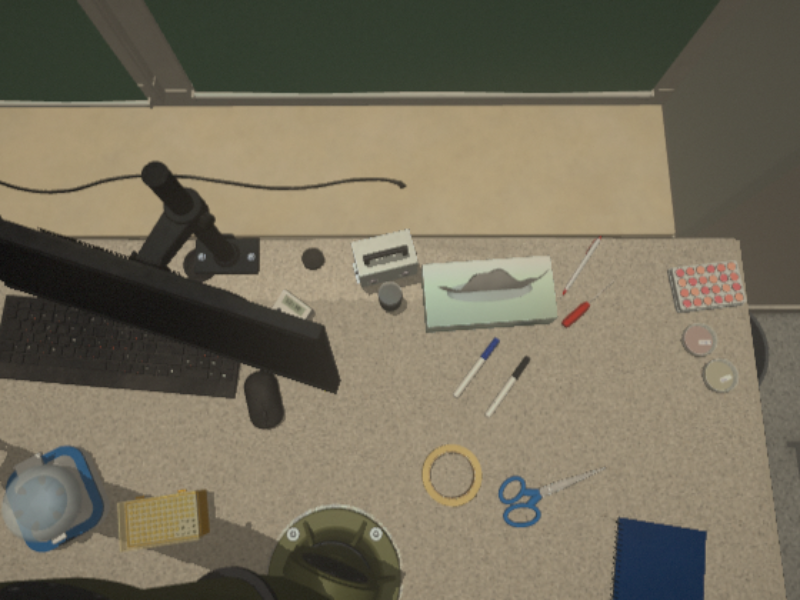

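View pics/side0.png

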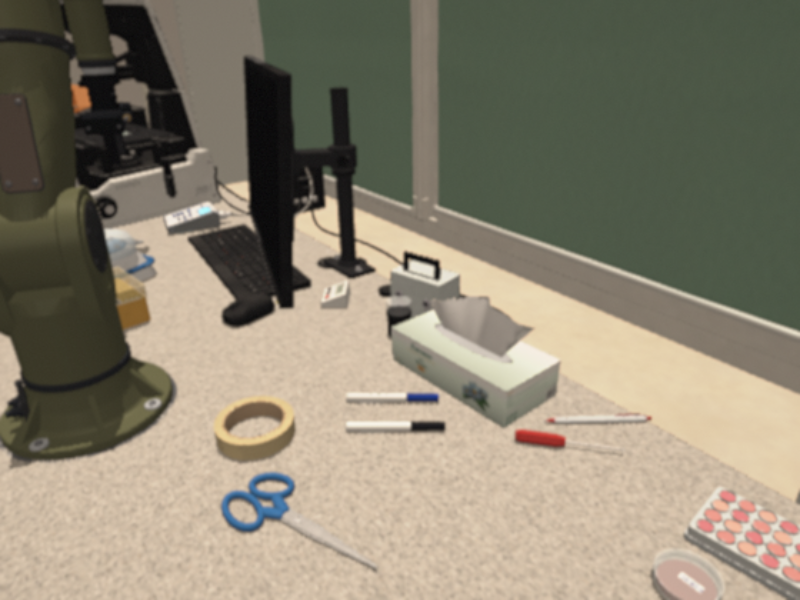

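Top view, in the 800x600 frame: cover at (385,262), case (391,297), timer (293,305), cap (313,258), wipes box (490,292). Marker A (blue cap) is at (477,367), marker B (black cap) at (508,385), driver at (576,314) and pen at (582,266). All four tools are present.

```bash
python3 - <<'E'
from h import *
z=np.load('top.npz');im=z['im'];d=z['d'];P=cloud('top',d)
cv2.imwrite('pics/c1.png',cv2.resize(im[155:295,225:425],(800,560),interpolation=cv2.INTER_CUBIC))
def m(n,sel):
    p=P[sel]; print(n,len(p),'min',p.min(0).round(4),'max',p.max(0).round(4),'med',np.median(p,0).round(4))
    q=p[:,:2]; (c,s,a)=cv2.minAreaRect((q*1000).astype(np.float32)); print('  rect',np.round(c,1),np.round(s,1),round(a,1))
    w,v=np.linalg.eigh(np.cov(q.T));print('  axis',np.degrees(np.arctan2(v[1,1],v[0,1])).round(1))
def box(u0,v0,u1,v1):
    b=np.zeros(d.shape,bool);b[int(v0*.7):int(v1*.7),int(u0*.7):int(u1*.7)]=1;return b&(d>0)
Z=P[...,2]
m('bar',box(345,225,425,300)&(Z>.108))
m('covertop',box(345,225,425,300)&(Z>.085)&(Z<.1))
m('case',box(370,275,410,320)&(Z>.055)&(Z<.075))
m('mA',box(445,330,503,402)&(Z>.0065))
m('mB',box(480,348,535,422)&(Z>.0065))
m('drv',box(555,295,600,332)&(Z>.007))
m('pen',box(555,237,606,298)&(Z>.0045))
m('wipes',box(415,250,560,335)&(Z>.05)&(Z<.065))
m('timer',box(265,285,313,325)&(Z>.02)&(Z<.04))
m('cap',box(295,242,330,275)&(Z>.006))
m('mon',box(180,230,345,400)&(Z>.3)&(P[...,1]<.1))
print(np.median(Z[box(540,420,600,460)]))
E
```

```text
bar 161 min [ 0.5171 -0.1267  0.1089] max [ 0.5433 -0.0513  0.1331] med [ 0.5289 -0.088   0.1264]
  rect [530.2 -89.1] [11.7 76.5] 13.0
  axis 104.1
covertop 910 min [ 0.4979 -0.1444  0.0853] max [ 0.5827 -0.0304  0.0997] med [ 0.5399 -0.0852  0.0942]
  rect [541.2 -86.6] [ 65.7 104.8] 14.1
  axis 104.2
case 257 min [ 0.4551 -0.1176  0.0559] max [ 0.51   -0.0619  0.0728] med [ 0.4776 -0.0947  0.0628]
  rect [482.1 -90.3] [54.4 56. ] 1.4
  axis -139.1
mA 295 min [ 0.2911 -0.2952  0.0066] max [ 0.4201 -0.1942  0.0283] med [ 0.3494 -0.2506  0.0114]
  rect [ 355.2 -244.9] [130.   98.6] 1.3
  axis 169.9
mB 303 min [ 0.264  -0.3484  0.0066] max [ 0.3863 -0.2577  0.0185] med [ 0.3308 -0.2947  0.0116]
  rect [ 321.  -293.6] [ 88.7 121.4] 77.8
  axis 164.9
drv 178 min [ 0.4239 -0.4776  0.007 ] max [ 0.4827 -0.384   0.0629] med [ 0.448  -0.4316  0.0136]
  rect [ 451.4 -431.7] [50.7 98.9] 7.1
  axis 109.3
pen 197 min [ 0.4696 -0.4975  0.0045] max [ 0.598  -0.3856  0.0622] med [ 0.5405 -0.4573  0.0076]
  rect [ 533.7 -441.9] [107.3 132.8] 87.6
  axis 147.7
wipes 3542 min [ 0.4149 -0.3891  0.05  ] max [ 0.5452 -0.1404  0.065 ] med [ 0.471  -0.2671  0.0603]
  rect [ 479.8 -265.3] [116.7 243.7] 3.8
  axis 93.7
timer 249 min [0.4393 0.0445 0.02  ] max [0.492  0.1079 0.0339] med [0.4633 0.0788 0.0253]
  rect [460.   79.6] [64.7 35. ] 52.3
  axis 58.1
cap 180 min [0.535  0.0279 0.0061] max [0.5766 0.0682 0.0169] med [0.5553 0.0468 0.0103]
  rect [555.3  47.9] [38.8 39.3] 22.7
  axis -161.0
mon 1920 min [ 0.3243 -0.0216  0.3001] max [0.4061 0.1    0.4293] med [0.353  0.0379 0.418 ]
  rect [358.8  46.1] [136.5  43.9] 65.3
  axis 71.4
0.0003361892873061656
```

View pics/c1.png

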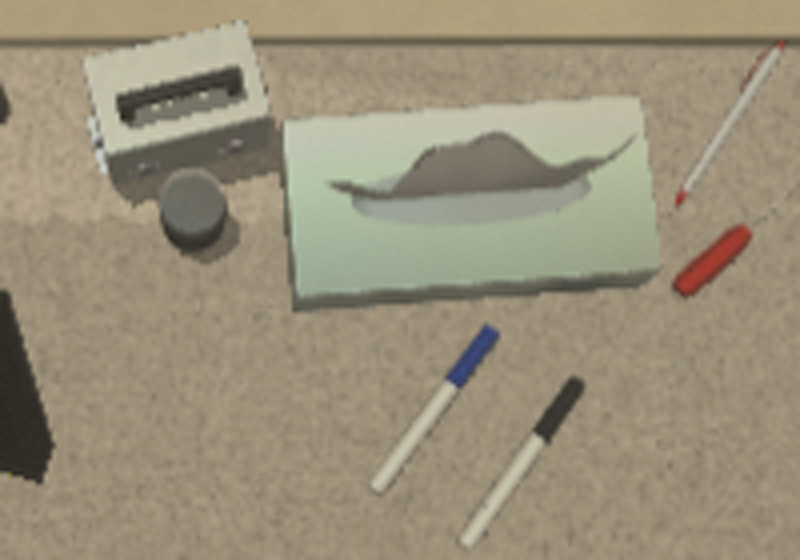

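The crop (4x, offset 225,155) shows the case lid at (193,200), the marker A ends at (375,490) and (490,330), and the cover slightly rotated, at a yaw of about 14°. Depth puts the holder at about (0.541, -0.087). I'll write a planner for the shifts.

```bash
cat >> h.py <<'E'
def plan(wps,start=None):
    """wps: (x,y,z mm,yaw deg) -> shifts in tool axes at start of each call"""
    if start is None:
        o=env.get_obs(); start=list(np.array(o['tool_pos'])*1000)+[o['tool_rot'][2]]
    p=np.array(start,float)
    for w in wps:
        w=np.array(w,float); n=max(1,int(np.ceil(max(np.linalg.norm(w[:3]-p[:3])/245,abs(w[3]-p[3])/42))))
        for k in range(n):
            s=(w-p)/(n-k); a=np.radians(p[3])
            t=[s[0]*np.cos(a)+s[1]*np.sin(a), s[0]*np.sin(a)-s[1]*np.cos(a), -s[2]]
            print(np.round(t).astype(int).tolist(),round(-np.radians(s[3]),3),'->',np.round(p+s,0))
            p=p+s
def st():
    o=env.get_obs(); print('t',round(o['time_s'],2),'p',np.round(np.array(o['tool_pos'])*1000,1),'rot',np.round(o['tool_rot'],1),'F',np.round(o['force'],1),'w',round(o['grip_width']*1000,1),'g',round(float(np.max(o['grasp_force'])),1))
E
python3 - <<'E'
from h import *
z=np.load('top.npz')
q=lambda u,v,zz:print(pix2w('top',225+u/4,155+v/4,z=zz).round(4))
for a in [(193,200,.064),(193,230,0.005),(375,490,.007),(490,330,.007),(463,545,.007),(580,380,.007),(680,205,.005),(782,43,.005),(683,290,.008),(742,230,.008),(800,185,.008)]:q(*a)
plan([(217,612,550,160.5),(450,400,550,120),(540,120,550,60),(480,-93,550,14),(480,-93,200,14)])
E
```

```text
[ 0.4743 -0.0978  0.064 ]
[ 0.468  -0.0977  0.005 ]
[ 0.2981 -0.2129  0.007 ]
[ 0.4006 -0.2901  0.007 ]
[ 0.2635 -0.2676  0.007 ]
[ 0.3678 -0.3468  0.007 ]
[ 0.4839 -0.4192  0.005 ]
[ 0.5958 -0.4951  0.005 ]
[ 0.4263 -0.4167  0.008 ]
[ 0.4662 -0.458   0.008 ]
[ 0.4965 -0.4985  0.008 ]
[0, 0, -172] 0.0 -> [217. 612. 378. 161.]
[0, 0, -172] 0.0 -> [217. 612. 550. 160.]
[-145, -61, 0] 0.353 -> [334. 506. 550. 140.]
[-157, -7, 0] 0.353 -> [450. 400. 550. 120.]
[-144, -31, 0] 0.524 -> [495. 260. 550.  90.]
[-140, 45, 0] 0.524 -> [540. 120. 550.  60.]
[-107, 27, 0] 0.401 -> [510.  14. 550.  37.]
[-88, 67, 0] 0.401 -> [480. -93. 550.  14.]
[0, 0, 175] -0.0 -> [480. -93. 375.  14.]
[0, 0, 175] -0.0 -> [480. -93. 200.  14.]
```

Request:
arm_command:
  series:
    - [[0,0,-172],0]
    - [[0,0,-172],0]
    - [[0,0,-172],0]
    - [[0,0,-172],0]
    - [[0,0,-172],0]
  grip: -1

```text
time_s: 0.6
tool_pos: [0.217, 0.6141, 0.3832]
tool_rot: [179.6, -0.0, 160.5]
force: [-0.7, 0.2, -0.2]
grip_width: 0.0872
grasp_force: 0.0
```

Request:
arm_command:
  series:
    - [[0,0,-172],0]
    - [[0,0,-172],0]
    - [[0,0,-172],0]
    - [[0,0,-172],0]
    - [[0,0,-172],0]

```text
time_s: 1.1
tool_pos: [0.2176, 0.6079, 0.5411]
tool_rot: [178.8, 0.2, 160.2]
force: [-1.0, 0.3, 0.5]
grip_width: 0.0873
grasp_force: 0.0
```

Request:
arm_command:
  series:
    - [[-145,-61,0],0.353]
    - [[-145,-61,0],0.353]
    - [[-145,-61,0],0.353]
    - [[-145,-61,0],0.353]
    - [[-145,-61,0],0.353]

```text
time_s: 1.6
tool_pos: [0.3325, 0.5011, 0.5359]
tool_rot: [179.4, -0.3, 140.1]
force: [-0.3, -0.4, 0.6]
grip_width: 0.0871
grasp_force: 0.0
```

Request:
arm_command:
  series:
    - [[-157,-7,0],0.353]
    - [[-157,-7,0],0.353]
    - [[-157,-7,0],0.353]
    - [[-157,-7,0],0.353]
    - [[-157,-7,0],0.353]

```text
time_s: 2.1
tool_pos: [0.4479, 0.3973, 0.5351]
tool_rot: [179.5, -0.6, 120.1]
force: [-0.8, 0.9, 0.1]
grip_width: 0.0872
grasp_force: 0.0
```

Request:
arm_command:
  series:
    - [[-144,-31,0],0.524]
    - [[-144,-31,0],0.524]
    - [[-144,-31,0],0.524]
    - [[-144,-31,0],0.524]
    - [[-144,-31,0],0.524]

```text
time_s: 2.6
tool_pos: [0.492, 0.2588, 0.5346]
tool_rot: [179.8, -0.9, 90.2]
force: [-0.7, 0.7, -1.2]
grip_width: 0.0872
grasp_force: 0.0
```

Request:
arm_command:
  series:
    - [[-140,45,0],0.524]
    - [[-140,45,0],0.524]
    - [[-140,45,0],0.524]
    - [[-140,45,0],0.524]
    - [[-140,45,0],0.524]

```text
time_s: 3.1
tool_pos: [0.5382, 0.1195, 0.5324]
tool_rot: [-179.7, -0.9, 60.3]
force: [-0.4, 1.6, -0.2]
grip_width: 0.0869
grasp_force: 0.0
```

Request:
arm_command:
  series:
    - [[-107,27,0],0.401]
    - [[-107,27,0],0.401]
    - [[-107,27,0],0.401]
    - [[-107,27,0],0.401]
    - [[-107,27,0],0.401]

```text
time_s: 3.6
tool_pos: [0.5086, 0.015, 0.531]
tool_rot: [-179.4, -0.8, 37.7]
force: [-0.9, 0.2, 0.1]
grip_width: 0.0872
grasp_force: 0.0
```

Request:
arm_command:
  series:
    - [[-88,67,0],0.401]
    - [[-88,67,0],0.401]
    - [[-88,67,0],0.401]
    - [[-88,67,0],0.401]
    - [[-88,67,0],0.401]

```text
time_s: 4.1
tool_pos: [0.4797, -0.092, 0.5292]
tool_rot: [-179.2, -0.5, 14.6]
force: [1.0, 0.3, 0.9]
grip_width: 0.0872
grasp_force: 0.0
```

Request:
arm_command:
  series:
    - [[0,0,35],0]
    - [[0,0,75],0]
    - [[0,0,115],0]
    - [[0,0,155],0]
    - [[0,0,175],0]

```text
time_s: 4.6
tool_pos: [0.4788, -0.089, 0.3509]
tool_rot: [-179.2, -0.2, 14.6]
force: [0.3, -0.5, 0.7]
grip_width: 0.0873
grasp_force: 0.0
```

Request:
arm_command:
  series:
    - [[0,0,35],0]
    - [[0,0,75],0]
    - [[0,0,115],0]
    - [[0,0,145],0]
    - [[0,0,145],0]

```text
time_s: 5.1
tool_pos: [0.4777, -0.0874, 0.2055]
tool_rot: [-179.2, -0.0, 14.5]
force: [0.4, 0.3, 0.6]
grip_width: 0.0869
grasp_force: 0.0
```

```bash
python3 - <<'E'
from h import *
st(); im,d=shot('top'); im2,d2=shot('side')
cv2.imwrite('pics/a1.png',np.hstack([cv2.resize(im[120:330,190:400],(400,400)),cv2.resize(im2[0:300,130:430],(400,400))]))
plan([(475,-96,56,14.2)])
E
```

```text
t 5.1 p [477.7 -87.4 205.5] rot [-179.2   -0.    14.5] F [0.4 0.3 0.6] w 86.9 g 0.0
[-7, 5, 154] 0.003 -> [475. -96.  56.  14.]
```

View pics/a1.png

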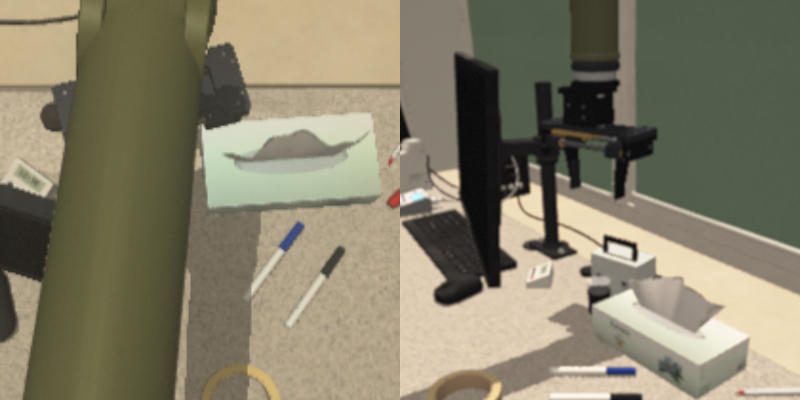

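The gripper hangs above the cover and case, clear of the monitor at the left. In the side half the case is at about (598,297). Descending.

Request:
arm_command:
  series:
    - [[-2,2,30],0]
    - [[-4,4,60],0]
    - [[-6,5,90],0]
    - [[-7,5,110],0]
    - [[-7,5,110],0]

```text
time_s: 5.7
tool_pos: [0.4751, -0.0947, 0.0992]
tool_rot: [-179.2, -0.4, 14.2]
force: [-0.7, -0.8, -1.0]
grip_width: 0.087
grasp_force: 0.0
```

Request:
arm_command:
  series:
    - [[0,0,10],0]
    - [[0,0,20],0]
    - [[0,0,30],0]
    - [[0,0,40],0]
    - [[0,0,42],0]

```text
time_s: 6.2
tool_pos: [0.4746, -0.0949, 0.0564]
tool_rot: [-179.2, -0.4, 14.1]
force: [-0.7, 0.5, 1.0]
grip_width: 0.0869
grasp_force: 0.0
```

Request:
arm_command:
  series:
    - [[0,0,0],0]
    - [[0,0,0],0]
    - [[0,0,0],0]
    - [[0,0,0],0]
    - [[0,0,0],0]
  grip: 1
  grip_force: 15

```text
time_s: 6.7
tool_pos: [0.4757, -0.095, 0.0579]
tool_rot: [-179.2, -0.5, 14.1]
force: [-0.5, -0.4, 0.5]
grip_width: 0.0548
grasp_force: 0.0
```

Request:
arm_command:
  series:
    - [[0,0,0],0]
    - [[0,0,0],0]
    - [[0,0,0],0]
    - [[0,0,0],0]
    - [[0,0,0],0]

```text
time_s: 7.2
tool_pos: [0.4755, -0.095, 0.0576]
tool_rot: [-179.2, -0.5, 14.1]
force: [-0.5, 1.2, 0.6]
grip_width: 0.0145
grasp_force: 0.0
```

```bash
python3 - <<'E'
from h import *
st(); im2,d2=shot('side')
cv2.imwrite('pics/a2.png',cv2.resize(im2[140:260,230:390],(800,600),interpolation=cv2.INTER_CUBIC))
E
```

```text
t 7.2 p [475.5 -95.   57.6] rot [-179.2   -0.5   14.1] F [-0.5  1.2  0.6] w 14.5 g 0.0
```

View pics/a2.png

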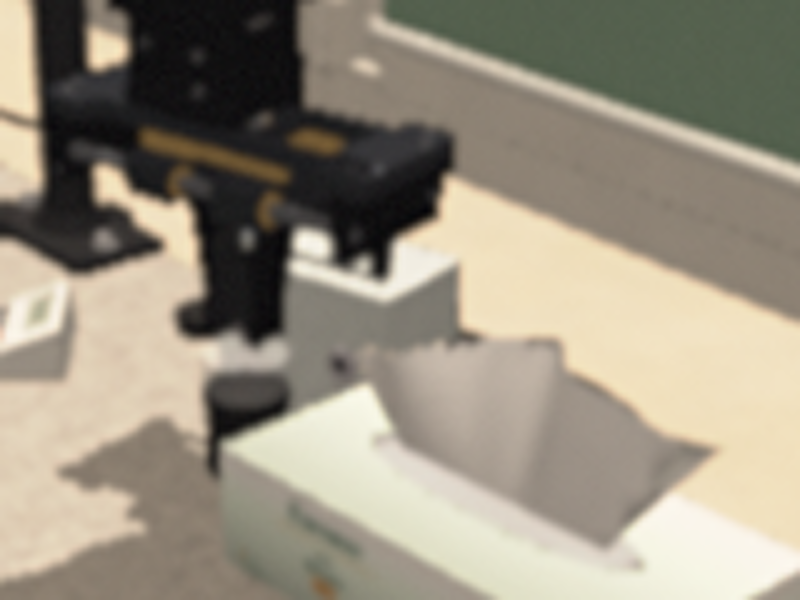

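The closed fingertips end at about (265,335), just at the clear lid (205–290, 335–365). The dark tub is below, at (248,395). I need to know whether the grasp missed in height or sideways.

```bash
python3 - <<'E'
from h import *
c=viewer.calibration('side');K=c['K'];T=np.array(c['T'])
def proj(p):
    q=np.linalg.inv(T)@np.r_[p,1]; return np.array([K[0,0]*q[0]/-q[2]+K[0,2],-K[1,1]*q[1]/-q[2]+K[1,2]])
s=lambda p:((proj(p)-[230,140])*5).round()
for n,p in dict(tipnow=[.4755,-.095,.0496],grasp=[.4755,-.095,.0686],casetop=[.475,-.096,.064],casebot=[.475,-.096,0],case_r=[.493,-.109,0]).items(): print(n,s(p))
for uv in [(250,345),(250,360)]: print(pix2w('side',230+uv[0]/5,140+uv[1]/5,z=.064).round(4))
z=np.load('side.npz');P=cloud('side',z['d'])
for v in range(205,236,3): print(v,P[v,274:292:4].round(3).tolist())
E
```

```text
tipnow [242. 376.]
grasp [242. 341.]
casetop [242. 351.]
casebot [244. 467.]
case_r [289. 466.]
[ 0.4817 -0.0932  0.064 ]
[ 0.4719 -0.1065  0.064 ]
205 [[0.466, -0.09, 0.078], [0.497, -0.064, 0.06], [0.473, -0.113, 0.084], [0.489, -0.108, 0.078], [0.511, -0.094, 0.066]]
208 [[0.474, -0.079, 0.064], [0.48, -0.088, 0.065], [0.473, -0.113, 0.077], [0.497, -0.097, 0.064], [0.512, -0.093, 0.058]]
211 [[0.463, -0.095, 0.065], [0.469, -0.102, 0.066], [0.478, -0.106, 0.065], [0.486, -0.111, 0.064], [0.513, -0.092, 0.049]]
214 [[0.457, -0.103, 0.062], [0.462, -0.112, 0.064], [0.47, -0.117, 0.063], [0.483, -0.115, 0.058], [0.511, -0.094, 0.042]]
217 [[0.456, -0.103, 0.054], [0.462, -0.112, 0.056], [0.472, -0.114, 0.054], [0.483, -0.116, 0.051], [0.512, -0.093, 0.033]]
220 [[0.455, -0.105, 0.047], [0.462, -0.111, 0.048], [0.472, -0.114, 0.046], [0.484, -0.114, 0.042], [0.512, -0.093, 0.025]]
223 [[0.457, -0.102, 0.037], [0.461, -0.112, 0.04], [0.472, -0.114, 0.038], [0.485, -0.112, 0.033], [0.458, -0.163, 0.062]]
226 [[0.457, -0.102, 0.029], [0.462, -0.112, 0.032], [0.435, -0.164, 0.063], [0.442, -0.169, 0.062], [0.45, -0.174, 0.062]]
229 [[0.416, -0.16, 0.06], [0.42, -0.17, 0.062], [0.429, -0.172, 0.06], [0.433, -0.182, 0.063], [0.44, -0.186, 0.063]]
232 [[0.415, -0.161, 0.052], [0.416, -0.175, 0.059], [0.418, -0.187, 0.063], [0.425, -0.192, 0.063], [0.433, -0.196, 0.062]]
235 [[0.414, -0.163, 0.046], [0.415, -0.177, 0.052], [0.416, -0.19, 0.058], [0.419, -0.2, 0.061], [0.425, -0.207, 0.062]]
```

The tips show at about z 0.07, but the reported pose implies 0.05. My dead-reckoned commands also give 0.07, so the pose reading's z looks about 20 mm low. I'll open, go down another 18 mm and grip again.

Request:
arm_command:
  series:
    - [[0,0,0],0]
    - [[0,0,0],0]
    - [[0,0,0],0]
    - [[0,0,0],0]
    - [[0,0,0],0]
  grip: -1

```text
time_s: 7.75
tool_pos: [0.4755, -0.095, 0.0576]
tool_rot: [-179.2, -0.5, 14.1]
force: [0.9, 0.1, -0.4]
grip_width: 0.0433
grasp_force: 0.0
```

Request:
arm_command:
  series:
    - [[0,0,0],0]
    - [[0,0,0],0]
    - [[0,0,0],0]
    - [[0,0,0],0]
    - [[0,0,0],0]

```text
time_s: 8.25
tool_pos: [0.4755, -0.095, 0.0576]
tool_rot: [-179.2, -0.5, 14.1]
force: [0.9, 0.5, 0.1]
grip_width: 0.0823
grasp_force: 0.0
```

Request:
arm_command:
  series:
    - [[0,0,4],0]
    - [[0,0,8],0]
    - [[0,0,12],0]
    - [[0,0,16],0]
    - [[0,0,18],0]

```text
time_s: 8.75
tool_pos: [0.4752, -0.0947, 0.039]
tool_rot: [-179.2, -0.5, 14.1]
force: [-0.3, 0.2, -0.7]
grip_width: 0.0869
grasp_force: 0.0
```

Request:
arm_command:
  series:
    - [[0,0,0],0]
    - [[0,0,0],0]
    - [[0,0,0],0]
    - [[0,0,0],0]
    - [[0,0,0],0]
  grip: 1

```text
time_s: 9.25
tool_pos: [0.4757, -0.0947, 0.0397]
tool_rot: [-179.2, -0.5, 14.1]
force: [-0.9, 0.6, 0.4]
grip_width: 0.0549
grasp_force: 0.0
```

Request:
arm_command:
  series:
    - [[0,0,0],0]
    - [[0,0,0],0]
    - [[0,0,0],0]
    - [[0,0,0],0]
    - [[0,0,0],0]

```text
time_s: 9.75
tool_pos: [0.4756, -0.0946, 0.0397]
tool_rot: [-179.2, -0.5, 14.1]
force: [0.4, 1.3, 0.8]
grip_width: 0.0412
grasp_force: 15.0
```

Gripped: 41 mm wide at 15 N. The reading is about 20 mm low in z here, so I'll dead-reckon from commands and check by camera. Next I'll lift the case and carry it over the box to the free area on the right.

```bash
python3 - <<'E'
from h import *
plan([(475,-97,260,14.2),(400,-555,260,14.2),(400,-555,70,14.2)],[475,-97,60,14.2])
E
```

```text
[0, 0, -200] -0.0 -> [475. -97. 260.  14.]
[-93, 213, 0] -0.0 -> [ 438. -326.  260.   14.]
[-93, 213, 0] -0.0 -> [ 400. -555.  260.   14.]
[0, 0, 190] -0.0 -> [ 400. -555.   70.   14.]
```

Request:
arm_command:
  series:
    - [[0,0,-20],0]
    - [[0,0,-60],0]
    - [[0,0,-100],0]
    - [[0,0,-150],0]
    - [[0,0,-200],0]

```text
time_s: 10.25
tool_pos: [0.4736, -0.0981, 0.2409]
tool_rot: [-179.2, -0.5, 14.1]
force: [1.5, 0.9, -1.6]
grip_width: 0.0413
grasp_force: 15.0
```

Request:
arm_command:
  series:
    - [[-93,213,0],0]
    - [[-93,213,0],0]
    - [[-93,213,0],0]
    - [[-93,213,0],0]
    - [[-93,213,0],0]

```text
time_s: 10.75
tool_pos: [0.4342, -0.3308, 0.2362]
tool_rot: [-179.3, -0.5, 13.9]
force: [-0.2, -0.3, -1.6]
grip_width: 0.0411
grasp_force: 15.0
```

Request:
arm_command:
  series:
    - [[-37,85,0],0]
    - [[-60,140,0],0]
    - [[-80,180,0],0]
    - [[-93,213,0],0]
    - [[-93,213,0],0]

```text
time_s: 11.25
tool_pos: [0.3952, -0.5595, 0.2305]
tool_rot: [-179.2, -0.3, 13.9]
force: [0.6, -0.6, -1.1]
grip_width: 0.0414
grasp_force: 15.0
```

Request:
arm_command:
  series:
    - [[0,0,40],0]
    - [[0,0,80],0]
    - [[0,0,110],0]
    - [[0,0,130],0]
    - [[0,0,150],0]

```text
time_s: 11.75
tool_pos: [0.3982, -0.5531, 0.0799]
tool_rot: [-179.1, -0.5, 14.1]
force: [-0.1, 0.6, -1.9]
grip_width: 0.041
grasp_force: 15.0
```

```bash
python3 - <<'E'
from h import *
st(); im2,d2=shot('side'); im,d=shot('top')
cv2.imwrite('pics/a3.png',np.hstack([cv2.resize(im2[180:400,300:520],(400,400)),cv2.resize(im[130:330,320:520],(400,400))]))
P=cloud('side',d2)
dark=(im2.max(2)<70)&(d2>0)&(abs(P[...,0]-.40)<.05)&(abs(P[...,1]+.555)<.06)&(P[...,2]>0.01)
for a in range(10,130,8):
    s=dark&(P[...,2]*1000>=a)&(P[...,2]*1000<a+8)
    if s.any(): print(a,s.sum(),P[s].min(0).round(3),P[s].max(0).round(3))
E
```

```text
t 11.75 p [ 398.2 -553.1   79.9] rot [-179.1   -0.5   14.1] F [-0.1  0.6 -1.9] w 41.0 g 15.0
42 75 [ 0.377 -0.574  0.044] [ 0.4   -0.544  0.05 ]
50 114 [ 0.376 -0.574  0.05 ] [ 0.401 -0.543  0.058]
58 116 [ 0.377 -0.574  0.058] [ 0.4   -0.543  0.066]
66 119 [ 0.377 -0.574  0.066] [ 0.401 -0.545  0.074]
74 105 [ 0.376 -0.575  0.074] [ 0.4   -0.543  0.082]
82 56 [ 0.376 -0.575  0.082] [ 0.403 -0.543  0.088]
90 3 [ 0.394 -0.58   0.097] [ 0.394 -0.577  0.098]
98 50 [ 0.379 -0.585  0.098] [ 0.409 -0.53   0.106]
106 75 [ 0.38  -0.586  0.106] [ 0.409 -0.531  0.114]
114 70 [ 0.38  -0.586  0.114] [ 0.406 -0.53   0.122]
122 77 [ 0.38  -0.587  0.122] [ 0.401 -0.53   0.13 ]
```

View pics/a3.png

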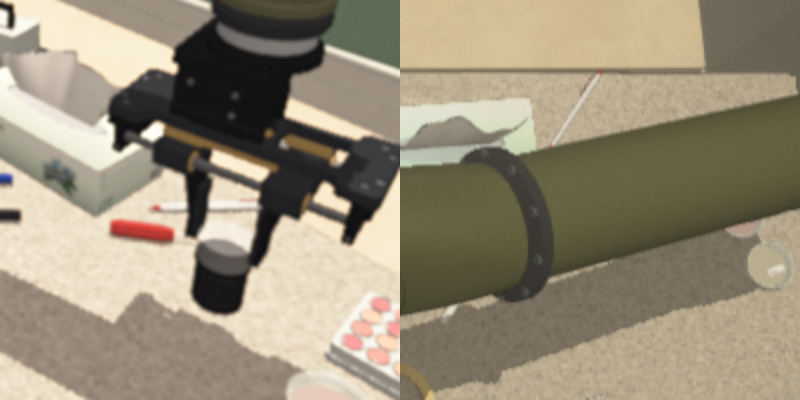

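The case hangs upright over free desk, side picture (220,280), with its bottom about 44 mm up. I'll lower it until it touches.

Request:
arm_command:
  series:
    - [[0,0,10],0]
    - [[0,0,20],0]
    - [[0,0,30],0]
    - [[0,0,38],0]
    - [[0,0,41],0]

```text
time_s: 12.35
tool_pos: [0.3986, -0.5527, 0.04]
tool_rot: [-179.2, -0.5, 14.1]
force: [0.5, 0.1, -1.6]
grip_width: 0.0413
grasp_force: 15.0
```

Request:
arm_command:
  series:
    - [[0,0,1],0]
    - [[0,0,2],0]
    - [[0,0,2],0]
    - [[0,0,2],0]
    - [[0,0,2],0]

```text
time_s: 12.85
tool_pos: [0.3989, -0.5534, 0.0398]
tool_rot: [-179.3, -0.5, 14.1]
force: [-1.1, 1.9, 2.6]
grip_width: 0.041
grasp_force: 15.0
```

Request:
arm_command:
  series:
    - [[0,0,0],0]
    - [[0,0,0],0]
    - [[0,0,0],0]
    - [[0,0,0],0]
    - [[0,0,0],0]
  grip: -1

```text
time_s: 13.35
tool_pos: [0.3988, -0.5532, 0.0391]
tool_rot: [-179.2, -0.5, 14.1]
force: [-1.2, -0.4, -0.3]
grip_width: 0.073
grasp_force: 0.0
```

Request:
arm_command:
  series:
    - [[0,0,0],0]
    - [[0,0,0],0]
    - [[0,0,0],0]
    - [[0,0,-10],0]
    - [[0,0,-20],0]

```text
time_s: 13.85
tool_pos: [0.3986, -0.5535, 0.0599]
tool_rot: [-179.2, -0.5, 14.1]
force: [0.5, 0.3, -0.2]
grip_width: 0.0871
grasp_force: 0.0
```

Request:
arm_command:
  series:
    - [[0,0,-50],0]
    - [[0,0,-100],0]
    - [[0,0,-150],0]
    - [[0,0,-200],0]
    - [[0,0,-220],0]

```text
time_s: 14.35
tool_pos: [0.3973, -0.559, 0.2864]
tool_rot: [-179.7, -0.7, 14.1]
force: [0.3, -0.7, -0.9]
grip_width: 0.0873
grasp_force: 0.0
```

```bash
python3 - <<'E'
from h import *
st(); im,d=shot('top'); P=cloud('top',d)
s=(d>0)&(P[...,2]>.09)&(P[...,2]<.1)&(abs(P[...,0]-.541)<.07)&(abs(P[...,1]+.086)<.08)
print('cover',cv2.minAreaRect((P[s][:,:2]*1000).astype(np.float32)))
s=(d>0)&(P[...,2]>.12)&(P[...,2]<.135)&(abs(P[...,0]-.541)<.07)&(abs(P[...,1]+.086)<.08)
print('bar',cv2.minAreaRect((P[s][:,:2]*1000).astype(np.float32)),P[s].mean(0))
im2,d2=shot('side');P=cloud('side',d2)
s=(d2>0)&(abs(P[...,0]-.4)<.04)&(abs(P[...,1]+.555)<.04)&(P[...,2]>.01)&(P[...,2]<.1)
Q=P[s];print('case',Q.min(0),Q.max(0));t=Q[Q[:,2]>.06];print(len(t),t.min(0),t.max(0))
cv2.imwrite('pics/a4.png',np.hstack([cv2.resize(im2[0:420,200:560],(514,600)),]))
# fingertips seen
s=(d2>0)&(abs(P[...,0]-.4)<.1)&(abs(P[...,1]+.555)<.1)&(P[...,2]>.2);Q=P[s];Q=Q[np.argsort(Q[:,2])][:40];print('tips',Q[::6].round(3).tolist())
plan([(530,-89,230,-75.8)],None); plan([(530,-89,230,104.2)],None)
E
```

```text
t 14.35 p [ 397.3 -559.   286.4] rot [-179.7   -0.7   14.1] F [ 0.3 -0.7 -0.9] w 87.3 g 0.0
cover ((540.6287231445312, -86.62245178222656), (65.09004211425781, 105.27763366699219), 14.651394844055176)
bar ((530.5625, -89.19511413574219), (10.996070861816406, 76.29322814941406), 14.953932762145996) [ 0.529588   -0.08941583  0.12732146]
case [ 0.37670784 -0.57580628  0.01010837] [ 0.41910841 -0.53317517  0.06687513]
519 [ 0.37741095 -0.57503585  0.06013261] [ 0.41910841 -0.53317517  0.06687513]
tips [[0.4, -0.605, 0.304], [0.377, -0.516, 0.305], [0.378, -0.518, 0.305], [0.399, -0.605, 0.306], [0.404, -0.612, 0.306], [0.374, -0.512, 0.306], [0.399, -0.614, 0.306]]
[81, -141, 18] 0.523 -> [ 442. -402.  267.  -16.]
[0, -163, 18] 0.523 -> [ 486. -246.  248.  -46.]
[-82, -141, 18] 0.523 -> [530. -89. 230. -76.]
[81, -141, 18] -0.524 -> [ 442. -402.  267.   44.]
[141, -82, 18] -0.524 -> [ 486. -246.  248.   74.]
[163, 0, 18] -0.524 -> [530. -89. 230. 104.]
```

View pics/a4.png

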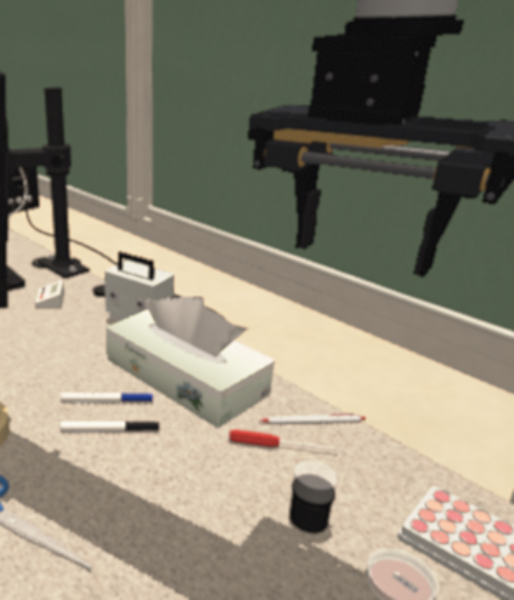

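The case stands upright at (0.398, -0.555), side picture (312,500). The fingertips appear at reported z + 17 mm. Next is the handle bar at (0.530, -0.089), with yaw 104.4.

Request:
arm_command:
  series:
    - [[81,-141,18],-0.524]
    - [[81,-141,18],-0.524]
    - [[81,-141,18],-0.524]
    - [[81,-141,18],-0.524]
    - [[81,-141,18],-0.524]

```text
time_s: 14.95
tool_pos: [0.4438, -0.3961, 0.2629]
tool_rot: [-179.5, -1.0, 44.5]
force: [-0.1, 0.3, 0.0]
grip_width: 0.087
grasp_force: 0.0
```

Request:
arm_command:
  series:
    - [[141,-82,18],-0.524]
    - [[141,-82,18],-0.524]
    - [[141,-82,18],-0.524]
    - [[141,-82,18],-0.524]
    - [[141,-82,18],-0.524]

```text
time_s: 15.45
tool_pos: [0.4865, -0.2413, 0.2479]
tool_rot: [180.0, -1.0, 74.2]
force: [-1.5, -0.3, 0.0]
grip_width: 0.0871
grasp_force: 0.0
```

Request:
arm_command:
  series:
    - [[163,0,18],-0.527]
    - [[163,0,18],-0.527]
    - [[163,0,18],-0.527]
    - [[163,0,18],-0.527]
    - [[163,0,18],-0.527]

```text
time_s: 15.95
tool_pos: [0.5311, -0.0862, 0.2325]
tool_rot: [179.6, -0.7, 104.2]
force: [-0.2, -0.0, -0.2]
grip_width: 0.0871
grasp_force: 0.0
```

```bash
python3 - <<'E'
from h import *
st(); plan([(530,-89,130,104.4)])
im,d=shot('side');P=cloud('side',d)
s=(d>0)&(abs(P[...,0]-.53)<.08)&(abs(P[...,1]+.09)<.06)&(P[...,2]>.15)&(P[...,2]<.3);Q=P[s];print(Q[:,2].min())
for l,h in[(.45,.53),(.53,.61)]:
    q=Q[(Q[:,0]>l)&(Q[:,0]<h)];q=q[q[:,2]<q[:,2].min()+.012];print(q.min(0).round(3),q.max(0).round(3))
E
```

```text
t 15.95 p [531.1 -86.2 232.5] rot [179.6  -0.7 104.2] F [-0.2 -0.  -0.2] w 87.1 g 0.0
[-2, -2, 102] -0.003 -> [530. -89. 130. 104.]
0.24929540765105596
[ 0.475 -0.111  0.249] [ 0.49  -0.087  0.261]
[ 0.57  -0.089  0.251] [ 0.582 -0.065  0.262]
```

Request:
arm_command:
  series:
    - [[-2,-2,30],0]
    - [[-2,-2,60],0]
    - [[-2,-2,80],0]
    - [[-2,-2,100],0]
    - [[-2,-2,100],0]

```text
time_s: 16.5
tool_pos: [0.5273, -0.091, 0.131]
tool_rot: [179.8, -0.7, 103.8]
force: [-1.0, -0.0, 0.2]
grip_width: 0.0872
grasp_force: 0.0
```

Request:
arm_command:
  series:
    - [[0,0,10],0]
    - [[0,0,20],0]
    - [[0,0,30],0]
    - [[0,0,40],0]
    - [[0,0,46],0]

```text
time_s: 17.0
tool_pos: [0.5297, -0.0859, 0.086]
tool_rot: [179.5, -0.8, 104.3]
force: [0.7, -0.2, 0.6]
grip_width: 0.087
grasp_force: 0.0
```

Request:
arm_command:
  series:
    - [[0,0,0],0]
    - [[0,0,0],0]
    - [[0,0,0],0]
    - [[0,0,0],0]
    - [[0,0,0],0]
  grip: 1
  grip_force: 40

```text
time_s: 17.5
tool_pos: [0.5304, -0.086, 0.0874]
tool_rot: [179.4, -0.8, 104.3]
force: [-0.0, 0.5, -0.7]
grip_width: 0.0551
grasp_force: 0.0
```

Request:
arm_command:
  series:
    - [[0,0,0],0]
    - [[0,0,0],0]
    - [[0,0,0],0]
    - [[0,0,0],0]
    - [[0,0,0],0]

```text
time_s: 18.0
tool_pos: [0.5301, -0.086, 0.087]
tool_rot: [179.5, -0.8, 104.3]
force: [0.4, -0.0, -0.2]
grip_width: 0.0149
grasp_force: 0.0
```

Request:
arm_command:
  series:
    - [[0,0,0],0]
    - [[0,0,0],0]
    - [[0,0,0],0]
    - [[0,0,0],0]
    - [[0,0,0],0]

```text
time_s: 18.5
tool_pos: [0.5303, -0.086, 0.0871]
tool_rot: [179.5, -0.8, 104.3]
force: [0.3, 0.4, -0.4]
grip_width: 0.0095
grasp_force: 40.0
```

Bar gripped at 40 N. Lifting 18 mm.

Request:
arm_command:
  series:
    - [[0,0,-4],0]
    - [[0,0,-8],0]
    - [[0,0,-12],0]
    - [[0,0,-16],0]
    - [[0,0,-18],0]

```text
time_s: 19.0
tool_pos: [0.5302, -0.0864, 0.1056]
tool_rot: [179.4, -0.8, 104.3]
force: [-0.7, -0.0, -3.9]
grip_width: 0.0094
grasp_force: 40.0
```

Request:
arm_command:
  series:
    - [[0,0,0],0]
    - [[0,0,0],0]
    - [[0,0,0],0]
    - [[0,0,0],0]
    - [[0,0,0],0]

```text
time_s: 19.5
tool_pos: [0.5299, -0.0863, 0.1049]
tool_rot: [179.5, -0.8, 104.3]
force: [-0.4, -0.8, -4.0]
grip_width: 0.0094
grasp_force: 40.0
```

Request:
arm_command:
  series:
    - [[0,-2,0],0]
    - [[0,-4,0],0]
    - [[0,-6,0],0]
    - [[0,-8,0],0]
    - [[0,-10,0],0]

```text
time_s: 20.0
tool_pos: [0.5202, -0.0888, 0.105]
tool_rot: [179.5, -0.8, 104.3]
force: [-0.6, -0.8, -3.4]
grip_width: 0.0094
grasp_force: 40.0
```

Request:
arm_command:
  series:
    - [[0,-3,0],0]
    - [[0,-6,0],0]
    - [[0,-9,0],0]
    - [[0,-12,0],0]
    - [[0,-15,0],0]

```text
time_s: 20.5
tool_pos: [0.5055, -0.0926, 0.1048]
tool_rot: [179.5, -0.8, 104.3]
force: [0.0, 0.4, -4.1]
grip_width: 0.0096
grasp_force: 40.0
```

Free of the screws with no resistance. I'll lift it clear and carry it to (0.30, -0.53).

Request:
arm_command:
  series:
    - [[0,-3,-20],0]
    - [[0,-6,-60],0]
    - [[0,-10,-100],0]
    - [[0,-10,-150],0]
    - [[0,-10,-190],0]

```text
time_s: 21.0
tool_pos: [0.4951, -0.0984, 0.2975]
tool_rot: [179.3, -0.8, 104.3]
force: [0.8, 0.4, -2.7]
grip_width: 0.0095
grasp_force: 40.0
```

```bash
python3 - <<'E'
from h import *
st(); plan([(300,-530,285,104.3)])
E
```

```text
t 21.0 p [495.1 -98.4 297.5] rot [179.3  -0.8 104.3] F [ 0.8  0.4 -2.7] w 9.5 g 40.0
[-185, -148, 6] -0.0 -> [ 398. -314.  291.  104.]
[-185, -148, 6] -0.0 -> [ 300. -530.  285.  104.]
```

Request:
arm_command:
  series:
    - [[-37,-29,0],0]
    - [[-74,-58,0],0]
    - [[-111,-87,0],0]
    - [[-148,-116,0],0]
    - [[-185,-148,0],0]

```text
time_s: 21.5
tool_pos: [0.3964, -0.3152, 0.2909]
tool_rot: [179.4, -0.8, 104.4]
force: [0.1, -0.5, -4.9]
grip_width: 0.0092
grasp_force: 40.0
```

Request:
arm_command:
  series:
    - [[-37,-29,0],0]
    - [[-74,-58,0],0]
    - [[-111,-87,0],0]
    - [[-148,-116,0],0]
    - [[-185,-148,0],0]

```text
time_s: 22.0
tool_pos: [0.3003, -0.5306, 0.2864]
tool_rot: [179.5, -0.8, 104.5]
force: [1.5, -0.0, -2.0]
grip_width: 0.01
grasp_force: 40.0
```

Request:
arm_command:
  series:
    - [[0,0,35],0]
    - [[0,0,70],0]
    - [[0,0,105],0]
    - [[0,0,140],0]
    - [[0,0,170],0]

```text
time_s: 22.5
tool_pos: [0.3008, -0.5261, 0.1149]
tool_rot: [179.5, -0.9, 104.4]
force: [0.7, 0.2, -4.2]
grip_width: 0.0095
grasp_force: 40.0
```

Request:
arm_command:
  series:
    - [[0,0,0],0]
    - [[0,0,0],0]
    - [[0,0,0],0]
    - [[0,0,0],0]
    - [[0,0,0],0]

```text
time_s: 23.0
tool_pos: [0.3013, -0.5277, 0.1184]
tool_rot: [179.4, -0.7, 104.3]
force: [-0.3, 0.2, -2.9]
grip_width: 0.0093
grasp_force: 40.0
```

Request:
arm_command:
  series:
    - [[0,0,10],0]
    - [[0,0,20],0]
    - [[0,0,30],0]
    - [[0,0,36],0]
    - [[0,0,40],0]

```text
time_s: 23.5
tool_pos: [0.3007, -0.5258, 0.0758]
tool_rot: [179.5, -0.9, 104.3]
force: [-0.7, -0.1, -2.1]
grip_width: 0.0092
grasp_force: 40.0
```

Request:
arm_command:
  series:
    - [[0,0,1],0]
    - [[0,0,2],0]
    - [[0,0,3],0]
    - [[0,0,3],0]
    - [[0,0,3],0]

```text
time_s: 24.0
tool_pos: [0.3011, -0.5264, 0.0743]
tool_rot: [179.5, -0.8, 104.3]
force: [-0.7, 0.6, -2.5]
grip_width: 0.0099
grasp_force: 40.0
```

Request:
arm_command:
  series:
    - [[0,0,1],0]
    - [[0,0,2],0]
    - [[0,0,2],0]
    - [[0,0,2],0]
    - [[0,0,2],0]

```text
time_s: 24.5
tool_pos: [0.3015, -0.5263, 0.0731]
tool_rot: [179.4, -0.8, 104.3]
force: [-0.3, 3.9, 6.3]
grip_width: 0.0094
grasp_force: 40.0
```

Request:
arm_command:
  series:
    - [[0,0,0],0]
    - [[0,0,0],0]
    - [[0,0,0],0]
    - [[0,0,0],0]
    - [[0,0,0],0]
  grip: -0.3

```text
time_s: 25.0
tool_pos: [0.3009, -0.5263, 0.0719]
tool_rot: [179.5, -0.8, 104.3]
force: [-0.1, -0.1, 0.4]
grip_width: 0.0414
grasp_force: 0.0
```

Request:
arm_command:
  series:
    - [[0,0,-20],0]
    - [[0,0,-60],0]
    - [[0,0,-100],0]
    - [[0,0,-150],0]
    - [[0,0,-200],0]

```text
time_s: 25.5
tool_pos: [0.2996, -0.529, 0.2736]
tool_rot: [179.5, -0.8, 104.3]
force: [-0.1, -0.6, -0.6]
grip_width: 0.0565
grasp_force: 0.0
```

Request:
arm_command:
  series:
    - [[0,0,0],0]
    - [[-40,0,0],0]
    - [[-80,0,0],0]
    - [[-120,0,0],0]
    - [[-120,0,0],0]

```text
time_s: 26.0
tool_pos: [0.3284, -0.6492, 0.2658]
tool_rot: [179.8, -0.9, 104.2]
force: [-0.5, 0.3, -0.1]
grip_width: 0.0568
grasp_force: 0.0
```

```bash
python3 - <<'E'
from h import *
st(); im,d=shot('top'); im2,d2=shot('side')
cv2.imwrite('pics/a5.png',np.hstack([cv2.resize(im[150:360,220:430],(480,480),interpolation=cv2.INTER_CUBIC),cv2.resize(im2[180:420,200:520],(320,240))[:, :] if 0 else cv2.resize(im2[160:420,240:413],(320,480))]))
E
```

```text
t 26.0 p [ 328.4 -649.2  265.8] rot [179.8  -0.9 104.2] F [-0.5  0.3 -0.1] w 56.8 g 0.0
```

View pics/a5.png

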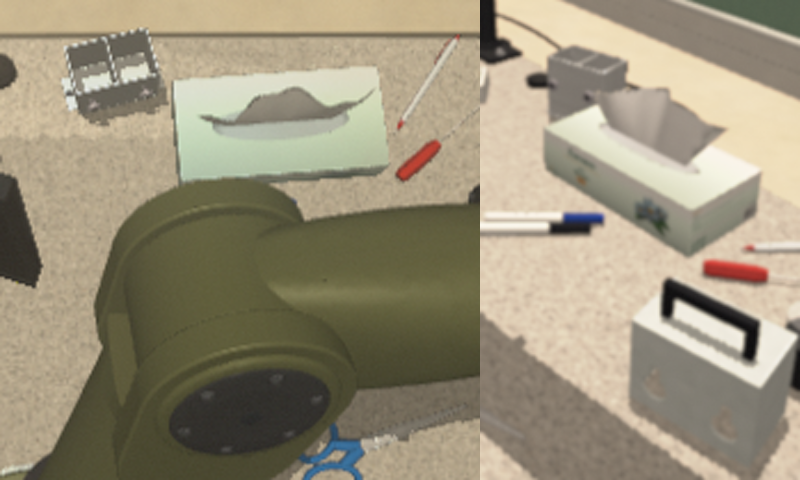

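The cover stands upright, right picture (715,375). The holder is open at (112,72) in the left picture. Marker B seems to have been knocked next to marker A, with caps at (583,218) and (570,228). I'll measure the driver, pen and rim now and the markers later.

```bash
cat >> h.py <<'E'
def foot(P,m,cx,cy,yaw,zmin):
    """scene points above zmin in the gripper body's footprint (75 x 190)"""
    a=np.radians(yaw); q=P[m]; dx=q[:,0]-cx;dy=q[:,1]-cy
    x=dx*np.cos(a)+dy*np.sin(a); y=dx*np.sin(a)-dy*np.cos(a)
    s=(abs(x)<.042)&(abs(y)<.1)&(q[:,2]>zmin)&(q[:,2]<.3); r=q[s]
    return (len(r), r[:,2].max().round(3) if len(r) else None)
E
python3 - <<'E'
from h import *
z=np.load('top.npz');im=z['im'].astype(int);d=z['d'];P=cloud('top',d);ok=d>0
b,g,r=im[...,0],im[...,1],im[...,2]
def pca(n,s,zz):
    v,u=np.nonzero(s); w=np.array([pix2w('top',a,c,z=zz) for a,c in zip(u,v)])[:,:2]
    c=w.mean(0); U=np.linalg.svd(w-c,full_matrices=0)[2][0]; t=(w-c)@U; print(n,len(w),c.round(4),'ang',np.degrees(np.arctan2(U[1],U[0])).round(1),'ends',(c+U*t.min()).round(4),(c+U*t.max()).round(4)); 
reg=lambda x0,x1,y0,y1:ok&(P[...,0]>x0)&(P[...,0]<x1)&(P[...,1]>y0)&(P[...,1]<y1)
pca('drv',reg(.4,.5,-.48,-.39)&(r>g+50)&(P[...,0]+P[...,1]*-.0<.475),.008)
pca('pen',reg(.47,.6,-.52,-.4)&(P[...,2]<.02)&(r>130)&(g>120)&(b>110)&(P[...,2]>.003),.006)
s=reg(.48,.6,-.16,-.02)&(P[...,2]>.086)&(P[...,2]<.097)
print('rim',cv2.minAreaRect((P[s][:,:2]*1000).astype(np.float32)))
m=ok
for n,c in dict(drv=(.434,-.424,134),penfar=(.585,-.487,146),pennear=(.495,-.426,146)).items(): print(n,foot(P,m,*c,.055))
t=reg(.42,.54,-.39,-.14)&(P[...,2]>.075);print('tissue',P[t].min(0),P[t].max(0))
E
```

```text
drv 132 [ 0.4476 -0.4367] ang 130.4 ends [ 0.4684 -0.4612] [ 0.4283 -0.4141]
pen 388 [ 0.5299 -0.459 ] ang 161.5 ends [ 0.596  -0.4811] [ 0.4637 -0.4369]
rim ((542.28564453125, -86.27055358886719), (57.60162353515625, 93.82907104492188), 14.075522422790527)
drv (574, np.float64(0.127))
penfar (0, None)
pennear (433, np.float64(0.119))
tissue [ 0.46945937 -0.36151131  0.0753742 ] [ 0.50089233 -0.17764983  0.13765504]
```

```bash
python3 - <<'E'
from h import *
z=np.load('top.npz');d=z['d'];P=cloud('top',d);ok=(d>0)&(P[...,0]>.3)&(P[...,1]>-.5)
for x,y in[(.434,-.421),(.438,-.426)]:
  for yaw in (100,105,110,115,120,130,140): print(x,yaw,foot(P,ok,x,y,yaw,.066))
st(); plan([(435,-422,200,110)])
E
```

```text
0.434 100 (0, None)
0.434 105 (1, np.float64(0.117))
0.434 110 (5, np.float64(0.119))
0.434 115 (9, np.float64(0.121))
0.434 120 (12, np.float64(0.124))
0.434 130 (45, np.float64(0.131))
0.434 140 (27, np.float64(0.127))
0.438 100 (0, None)
0.438 105 (0, None)
0.438 110 (3, np.float64(0.117))
0.438 115 (6, np.float64(0.119))
0.438 120 (9, np.float64(0.121))
0.438 130 (27, np.float64(0.127))
0.438 140 (24, np.float64(0.126))
t 26.1 p [ 328.5 -646.3  268.5] rot [179.6  -0.9 104.2] F [-0.7  0.   0.8] w 56.5 g 0.0
[96, 79, 34] -0.05 -> [ 382. -534.  234.  107.]
[92, 84, 34] -0.05 -> [ 435. -422.  200.  110.]
```

```bash
python3 - <<'E'
from h import *
plan([(436,-424,200,104.2)])
E
```

```text
[95, 79, 34] 0.0 -> [ 382. -535.  234.  104.]
[95, 79, 34] 0.0 -> [ 436. -424.  200.  104.]
```

Request:
arm_command:
  series:
    - [[94,80,10],0]
    - [[94,80,10],0]
    - [[94,80,10],0]
    - [[94,80,10],0]
    - [[94,80,10],0]

```text
time_s: 26.6
tool_pos: [0.3845, -0.5333, 0.2631]
tool_rot: [179.4, -0.8, 104.5]
force: [0.3, -0.3, 0.2]
grip_width: 0.0567
grasp_force: 0.0
```

Request:
arm_command:
  series:
    - [[94,80,60],0]
    - [[94,80,60],0]
    - [[94,80,60],0]
    - [[94,80,60],0]
    - [[94,80,60],0]

```text
time_s: 27.1
tool_pos: [0.4379, -0.4231, 0.2045]
tool_rot: [179.5, -0.8, 104.3]
force: [0.2, -0.7, 0.7]
grip_width: 0.0564
grasp_force: 0.0
```

Request:
arm_command:
  series:
    - [[0,0,40],0]
    - [[0,0,80],0]
    - [[0,0,110],0]
    - [[0,0,130],0]
    - [[0,0,130],0]

```text
time_s: 27.6
tool_pos: [0.436, -0.4221, 0.0726]
tool_rot: [179.7, -0.9, 104.1]
force: [0.1, -1.0, -0.2]
grip_width: 0.0568
grasp_force: 0.0
```

```bash
cat >> h.py <<'E'
def tips(cx,cy,lo=.02,r=.09):
    """fingertips in the side camera: lowest points of the two fingers"""
    im,d=shot('side');P=cloud('side',d)
    s=(d>0)&(im.max(2)<90)&(abs(P[...,0]-cx)<r)&(abs(P[...,1]-cy)<r)&(P[...,2]>lo)&(P[...,2]<lo+.2)
    n,l,stt,_=cv2.connectedComponentsWithStats(s.astype(np.uint8))
    for i in range(1,n):
        if stt[i,4]>60:
            q=P[l==i];z0=np.percentile(q[:,2],1);e=q[q[:,2]<z0+.012];print('blob',stt[i,4],'zmin',z0.round(3),'ctr',e.mean(0).round(3))
    return im
E
python3 - <<'E'
from h import *
st(); im=tips(.436,-.424); cv2.imwrite('pics/a6.png',cv2.resize(im[170:320,280:480],(800,600),interpolation=cv2.INTER_CUBIC))
E
```

```text
t 27.6 p [ 436.  -422.1   72.6] rot [179.7  -0.9 104.1] F [ 0.1 -1.  -0.2] w 56.8 g 0.0
blob 3156 zmin 0.094 ctr [ 0.43  -0.427  0.099]
```

View pics/a6.png

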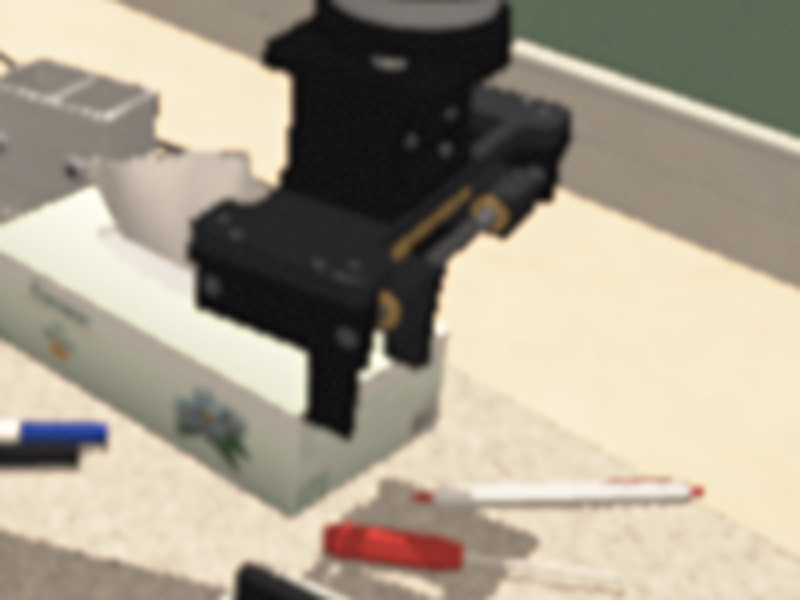

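The open fingers hang over the driver, red handle at (395,547), with tips about 92 mm up. Descending and gripping lightly.

Request:
arm_command:
  series:
    - [[0,0,20],0]
    - [[0,0,40],0]
    - [[0,0,60],0]
    - [[0,0,74],0]
    - [[0,0,80],0]

```text
time_s: 28.15
tool_pos: [0.4394, -0.4206, -0.0053]
tool_rot: [179.5, -0.7, 104.3]
force: [-0.4, -0.4, -0.2]
grip_width: 0.0564
grasp_force: 0.0
```

Request:
arm_command:
  series:
    - [[0,0,1],0]
    - [[0,0,3],0]
    - [[0,0,4],0]
    - [[0,0,5],0]
    - [[0,0,6],0]

```text
time_s: 28.65
tool_pos: [0.44, -0.4196, -0.0112]
tool_rot: [179.4, -0.8, 104.3]
force: [0.7, 0.2, 0.2]
grip_width: 0.0566
grasp_force: 0.0
```

Request:
arm_command:
  series:
    - [[0,0,0],0]
    - [[0,0,0],0]
    - [[0,0,0],0]
    - [[0,0,0],0]
    - [[0,0,0],0]
  grip: 1
  grip_force: 8

```text
time_s: 29.15
tool_pos: [0.4397, -0.4194, -0.0116]
tool_rot: [179.5, -0.8, 104.3]
force: [0.4, 0.4, -0.2]
grip_width: 0.0244
grasp_force: 0.1
```

Request:
arm_command:
  series:
    - [[0,0,0],0]
    - [[0,0,0],0]
    - [[0,0,0],0]
    - [[0,0,0],0]
    - [[0,0,0],0]

```text
time_s: 29.65
tool_pos: [0.4397, -0.4195, -0.0116]
tool_rot: [179.5, -0.8, 104.3]
force: [0.6, -0.1, 1.0]
grip_width: 0.0162
grasp_force: 7.8
```

Gripped at 16 mm. I'll lift it and see how it hangs.

Request:
arm_command:
  series:
    - [[0,0,-40],0]
    - [[0,0,-80],0]
    - [[0,0,-120],0]
    - [[0,0,-160],0]
    - [[0,0,-200],0]

```text
time_s: 30.15
tool_pos: [0.4383, -0.4224, 0.19]
tool_rot: [179.5, -0.8, 104.3]
force: [0.1, 0.4, 0.4]
grip_width: 0.0163
grasp_force: 7.9
```

Request:
arm_command:
  series:
    - [[0,0,0],0]
    - [[0,0,0],0]
    - [[0,0,0],0]
    - [[0,0,0],0]
    - [[0,0,0],0]
  grip_force: 3

```text
time_s: 30.65
tool_pos: [0.4381, -0.422, 0.1871]
tool_rot: [179.6, -0.9, 104.3]
force: [-0.5, 0.5, 0.0]
grip_width: 0.0164
grasp_force: 3.0
```

Request:
arm_command:
  series:
    - [[0,0,0],0]
    - [[0,0,0],0]
    - [[0,0,0],0]
    - [[0,0,0],0]
    - [[0,0,0],0]

```text
time_s: 31.15
tool_pos: [0.4386, -0.4226, 0.1884]
tool_rot: [179.5, -0.8, 104.3]
force: [0.3, 1.0, -0.6]
grip_width: 0.0166
grasp_force: 3.0
```

```bash
python3 - <<'E'
from h import *
st(); im,d=shot('side'); cv2.imwrite('pics/a7.png',cv2.resize(im[60:300,240:560],(800,600),interpolation=cv2.INTER_CUBIC))
i=im.astype(int);P=cloud('side',d);s=(i[...,2]>i[...,1]+60)&(d>0)&(P[...,2]>.1);q=P[s];print(len(q),q[q[:,2].argmin()],q[q[:,2].argmax()])
E
```

```text
t 31.15 p [ 438.6 -422.6  188.4] rot [179.5  -0.8 104.3] F [ 0.3  1.  -0.6] w 16.6 g 3.0
243 [ 0.44736322 -0.46848581  0.1991641 ] [ 0.43447606 -0.4341664   0.21581905]
```

View pics/a7.png

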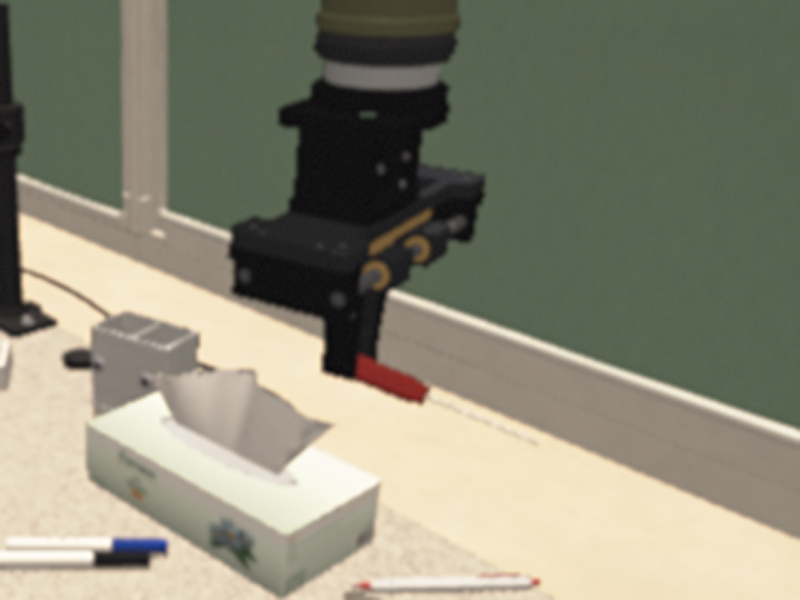

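At 3 N the driver stays almost horizontal in the grip, from (360,368) to (538,443). I'll try to shake it down, since upward acceleration adds to gravity, and measure the tilt from the red pixels.

```bash
cat >> h.py <<'E'
def tilt():
    im,d=shot('side'); i=im.astype(int);P=cloud('side',d)
    s=(i[...,2]>i[...,1]+50)&(d>0)&(P[...,2]>.06);q=P[s];q=q[np.linalg.norm(q-np.median(q,0),axis=1)<.05];c=q.mean(0)
    U=np.linalg.svd(q-c,full_matrices=0)[2][0];t=(q-c)@U;print('red',len(q),(c+U*t.min()).round(3),(c+U*t.max()).round(3),'tilt',np.degrees(np.arcsin(abs(U[2]))).round(1))
    return im
E
python3 -c "
from h import *
tilt()"
```

```text
red 252 [ 0.435 -0.43   0.213] [ 0.448 -0.475  0.204] tilt 10.7
```

Request:
arm_command:
  series:
    - [[0,0,-50],0]
    - [[0,0,0],0]
    - [[0,0,-50],0]
    - [[0,0,0],0]
    - [[0,0,-50],0]

```text
time_s: 31.75
tool_pos: [0.4229, -0.4095, 0.2149]
tool_rot: [-179.3, -3.2, 103.7]
force: [-1.5, 2.0, -5.2]
grip_width: 0.0149
grasp_force: 3.0
```

Request:
arm_command:
  series:
    - [[0,0,50],0]
    - [[0,0,0],0]
    - [[0,0,50],0]
    - [[0,0,0],0]
    - [[0,0,0],0]

```text
time_s: 32.25
tool_pos: [0.4355, -0.4228, 0.2376]
tool_rot: [179.5, -1.0, 104.1]
force: [1.1, -1.0, 2.2]
grip_width: 0.0144
grasp_force: 3.0
```

```bash
python3 -c "
from h import *
st();tilt()"
```

```text
t 32.25 p [ 435.5 -422.8  237.6] rot [179.5  -1.  104.1] F [ 1.1 -1.   2.2] w 14.4 g 3.0
red 208 [ 0.432 -0.43   0.263] [ 0.433 -0.434  0.209] tilt 85.2
```

The shaking worked: the driver now hangs at 85°, tip about 98 mm below the reported TCP. I'll firm up the grip and carry it over the right cup at (0.547, -0.109).

```bash
python3 - <<'E'
from h import *
plan([(436,-423,305,104.2),(547,-109,300,104.2)])
E
```

```text
[1, -1, -67] 0.0 -> [ 436. -423.  305.  104.]
[139, 92, 2] -0.0 -> [ 492. -266.  302.  104.]
[139, 92, 2] -0.0 -> [ 547. -109.  300.  104.]
```

Request:
arm_command:
  series:
    - [[0,0,-10],0]
    - [[0,0,-25],0]
    - [[0,0,-40],0]
    - [[0,0,-55],0]
    - [[0,0,-68],0]
  grip_force: 15

```text
time_s: 32.8
tool_pos: [0.4382, -0.4248, 0.3085]
tool_rot: [179.4, -0.7, 104.3]
force: [-0.3, 0.2, -0.1]
grip_width: 0.0144
grasp_force: 15.0
```

Request:
arm_command:
  series:
    - [[28,18,0],0]
    - [[56,37,0],0]
    - [[84,55,0],0]
    - [[112,74,0],0]
    - [[139,92,0],0]

```text
time_s: 33.3
tool_pos: [0.4932, -0.2658, 0.31]
tool_rot: [179.4, -0.8, 104.3]
force: [0.0, 0.5, -0.9]
grip_width: 0.0146
grasp_force: 15.0
```

Request:
arm_command:
  series:
    - [[28,18,0],0]
    - [[56,37,0],0]
    - [[84,55,0],0]
    - [[112,74,0],0]
    - [[139,92,0],0]

```text
time_s: 33.8
tool_pos: [0.548, -0.1082, 0.3129]
tool_rot: [179.4, -0.8, 104.3]
force: [0.2, -0.2, 0.1]
grip_width: 0.0142
grasp_force: 15.0
```

Request:
arm_command:
  series:
    - [[0,0,20],0]
    - [[0,0,40],0]
    - [[0,0,55],0]
    - [[0,0,68],0]
    - [[0,0,75],0]

```text
time_s: 34.3
tool_pos: [0.5475, -0.1086, 0.236]
tool_rot: [179.5, -0.8, 104.3]
force: [-0.5, -0.3, 0.1]
grip_width: 0.0139
grasp_force: 15.0
```

```bash
python3 - <<'E'
from h import *
st(); im=tilt(); cv2.imwrite('pics/a8.png',cv2.resize(im[70:220,210:410],(800,600),interpolation=cv2.INTER_CUBIC))
plan([(547,-109,106,104.2)])
E
```

```text
t 34.3 p [ 547.5 -108.6  236. ] rot [179.5  -0.8 104.3] F [-0.5 -0.3  0.1] w 13.9 g 15.0
red 106 [0.306 1.205 0.307] [0.239 1.159 0.285] tilt 15.0
[0, 0, 129] 0.002 -> [ 547. -109.  106.  104.]
```

View pics/a8.png

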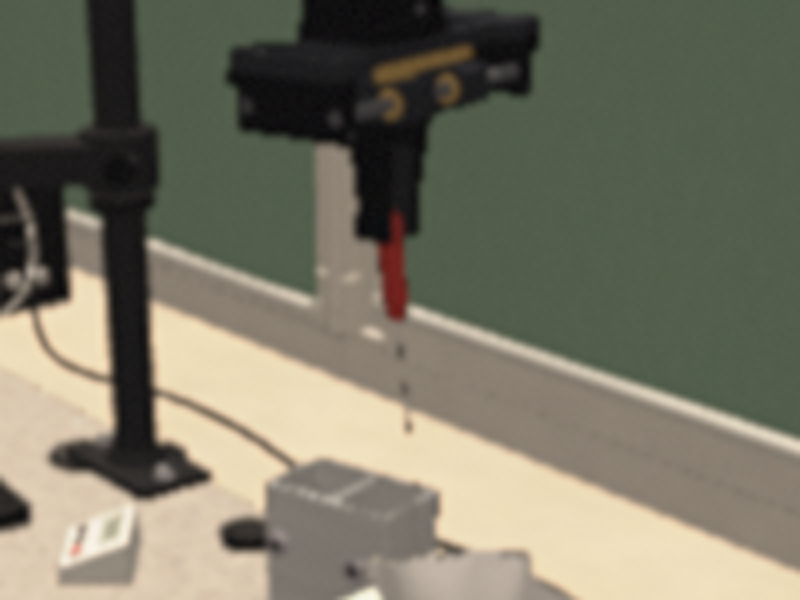

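The driver hangs above the holder with its shaft tip at (408,428), leaning slightly right. I'll work out where the tip is relative to the cup.

```bash
cat >> h.py <<'E'
def proj(n,p):
    c=viewer.calibration(n);K=c['K'];q=np.linalg.inv(np.array(c['T']))@np.r_[p,1]
    return np.array([K[0,0]*q[0]/-q[2]+K[0,2],-K[1,1]*q[1]/-q[2]+K[1,2]])
E
python3 - <<'E'
from h import *
f=lambda p:((proj('side',p)-[210,70])*4).round()
for o in (0,8,16): print(o,f([.5475+.246*o/1e3,-.1086-.969*o/1e3,.138]))
print('rim corners',[f([.542+a*.969-b*.249,-.0863+a*.249+b*.969,.092]).tolist() for a,b in((-.028,-.047),(-.028,.047),(.028,.047),(.028,-.047))])
E
```

```text
0 [382. 424.]
8 [393. 427.]
16 [404. 430.]
rim corners [[386.0, 519.0], [264.0, 482.0], [319.0, 455.0], [440.0, 490.0]]
```

Request:
arm_command:
  series:
    - [[5,0,0],0]
    - [[10,0,0],0]
    - [[13,0,10],0]
    - [[13,0,30],0]
    - [[13,0,50],0]

```text
time_s: 34.85
tool_pos: [0.5453, -0.0943, 0.1866]
tool_rot: [179.4, -0.8, 104.4]
force: [0.6, -0.1, -0.1]
grip_width: 0.0141
grasp_force: 15.0
```

Request:
arm_command:
  series:
    - [[-1,0,15],0]
    - [[-2,0,30],0]
    - [[-4,0,45],0]
    - [[-6,0,60],0]
    - [[-8,0,72],0]

```text
time_s: 35.35
tool_pos: [0.5471, -0.1019, 0.1136]
tool_rot: [179.5, -0.8, 104.3]
force: [-0.2, 0.2, 0.3]
grip_width: 0.0142
grasp_force: 15.0
```

Request:
arm_command:
  series:
    - [[0,0,2],0]
    - [[0,0,4],0]
    - [[0,0,4],0]
    - [[0,0,4],0]
    - [[0,0,4],0]

```text
time_s: 35.85
tool_pos: [0.5477, -0.1015, 0.1115]
tool_rot: [179.4, -0.8, 104.3]
force: [0.3, 0.6, 0.4]
grip_width: 0.0143
grasp_force: 15.0
```

Request:
arm_command:
  series:
    - [[0,0,0],0]
    - [[0,0,0],0]
    - [[0,0,0],0]
    - [[0,0,0],0]
    - [[0,0,0],0]
  grip: 0.2

```text
time_s: 36.35
tool_pos: [0.5473, -0.1016, 0.1109]
tool_rot: [179.5, -0.8, 104.3]
force: [-0.2, 0.4, 0.2]
grip_width: 0.0342
grasp_force: 0.0
```

Request:
arm_command:
  series:
    - [[0,0,-20],0]
    - [[0,0,-60],0]
    - [[0,0,-100],0]
    - [[0,0,-150],0]
    - [[0,0,-190],0]

```text
time_s: 36.85
tool_pos: [0.5464, -0.1049, 0.3036]
tool_rot: [179.4, -0.8, 104.3]
force: [0.8, -0.5, 0.9]
grip_width: 0.0347
grasp_force: 0.0
```

```bash
python3 - <<'E'
from h import *
st(); im,d=shot('side'); im2,d2=shot('top')
i=im.astype(int);P=cloud('side',d)
s=(i[...,2]>i[...,1]+50)&(d>0)&(abs(P[...,0]-.54)<.06)&(abs(P[...,1]+.1)<.06);q=P[s];print(len(q),q.min(0).round(3),q.max(0).round(3))
cv2.imwrite('pics/a9.png',np.hstack([cv2.resize(im[110:290,240:440],(400,360)),cv2.resize(im2[150:330,270:470],(400,360))]))
E
```

```text
t 36.85 p [ 546.4 -104.9  303.6] rot [179.4  -0.8 104.3] F [ 0.8 -0.5  0.9] w 34.7 g 0.0
99 [ 0.526 -0.105  0.085] [ 0.546 -0.082  0.13 ]
```

View pics/a9.png

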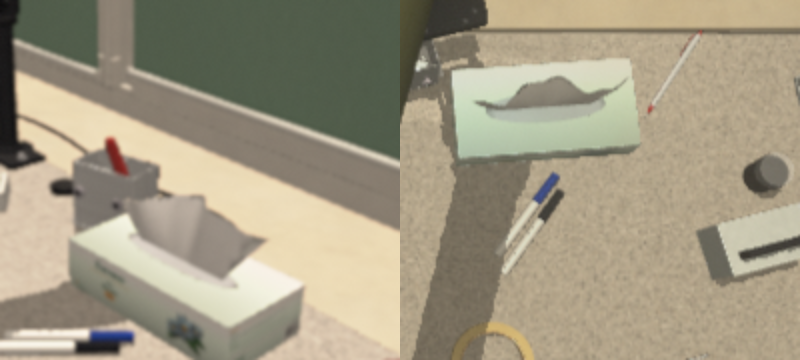

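The driver stands in the cup, left picture (117,155). On the right, marker A runs from (503,250) to (556,176) and marker B from (505,271) to (560,193), close together. The pen is unchanged. Next I'll take exact numbers for the markers, pen and sill.

```bash
python3 - <<'E'
from h import *
z=np.load('top.npz');im=z['im'].astype(int);d=z['d'];P=cloud('top',d);ok=d>0
for n,(a,b,zz) in dict(A=((348,238),(321.5,275),.0065),B=((350,246.5),(322.5,285.5),.0065),pen=((395,205.5),(419.8,166.5),.005)).items():
    p=pix2w('top',*a,z=zz);q=pix2w('top',*b,z=zz);v=q-p;print(n,p.round(4)[:2],q.round(4)[:2],'L',np.linalg.norm(v).round(4),'ang',np.degrees(np.arctan2(v[1],v[0])).round(1))
b,g,r=im[...,0],im[...,1],im[...,2]
reg=lambda x0,x1,y0,y1:ok&(P[...,0]>x0)&(P[...,0]<x1)&(P[...,1]>y0)&(P[...,1]<y1)
def pca(n,s):
    s=cv2.morphologyEx(s.astype(np.uint8),cv2.MORPH_OPEN,np.ones((2,2),np.uint8)); k,l,t,_=cv2.connectedComponentsWithStats(s)
    for i in range(1,k):
        if t[i,4]<25: continue
        v,u=np.nonzero(l==i); w=np.array([pix2w('top',a,c,z=.0065) for a,c in zip(u,v)])[:,:2]
        c=w.mean(0);U=np.linalg.svd(w-c,full_matrices=0)[2][0];t1=(w-c)@U;print(n,len(w),c.round(4),'ang',np.degrees(np.arctan2(U[1],U[0])).round(1),(c+U*t1.min()).round(4),(c+U*t1.max()).round(4))
M=reg(.27,.42,-.35,-.18)
pca('blue',M&(b>r+25)); pca('black',M&(im.max(2)<60)&(P[...,1]<-.23)); pca('white',M&(im.min(2)>150)&(P[...,2]>.003))
pca('pen',reg(.47,.598,-.52,-.4)&(im.min(2)>150)&(P[...,2]<.03))
s=reg(.62,.7,-.5,-.2);print('sill z',np.median(P[s][:,2]), 'gap z', [np.median(P[reg(x,x+.01,-.38,-.3)][:,2]).round(3) for x in (.575,.585,.595,.605,.615)])
for yaw in (105,115,120,125,130,135,146): print(yaw,foot(P,ok&(P[...,1]>-.5),.491,-.424,yaw,.066))
E
```

```text
A [ 0.3994 -0.2914] [ 0.3044 -0.2201] L 0.1187 ang 143.1
B [ 0.3772 -0.2957] [ 0.278  -0.2219] L 0.1236 ang 143.3
pen [ 0.4859 -0.4193] [ 0.5937 -0.4931] L 0.1306 ang -34.4
blue 66 [ 0.382  -0.2795] ang 141.7 [ 0.3997 -0.2935] [ 0.3657 -0.2666]
white 90 [ 0.339  -0.2463] ang 143.1 [ 0.3642 -0.2652] [ 0.3123 -0.2262]
white 125 [ 0.308  -0.2461] ang 143.2 [ 0.3416 -0.2712] [ 0.2741 -0.2208]
pen 103 [ 0.5413 -0.4589] ang 144.7 [ 0.589  -0.4927] [ 0.4926 -0.4243]
sill z -0.050205628922448176 gap z [np.float64(-0.0), np.float64(0.0), np.float64(-0.002), np.float64(nan), np.float64(-0.056)]
105 (0, None)
115 (0, None)
120 (0, None)
125 (0, None)
130 (1, np.float64(0.116))
135 (3, np.float64(0.117))
146 (9, np.float64(0.122))
  return _methods._mean(a, axis=axis, dtype=dtype,
  ret = ret.dtype.type(ret / rcount)
```

A protrudes about 16 mm past B at the cap end, and its cap end is near (0.404, -0.296). To clear the box I'll come in with yaw 0, fingers closing along y, take only the last 11 mm of A, and let it align itself.

```bash
python3 - <<'E'
from h import *
plan([(404,-294,200,0)]); z=np.load('top.npz');P=cloud('top',z['d']);print(foot(P,(z['d']>0)&(P[...,1]>-.5),.404,-.294,0,.064))
E
```

```text
[-49, -62, 36] 0.607 -> [ 501. -168.  271.   70.]
[-76, -23, 36] 0.607 -> [ 452. -231.  236.   35.]
[-76, 24, 36] 0.607 -> [ 404. -294.  200.    0.]
(18, np.float64(0.066))
```

Request:
arm_command:
  series:
    - [[-49,-62,10],0.607]
    - [[-49,-62,10],0.607]
    - [[-49,-62,10],0.607]
    - [[-49,-62,10],0.607]
    - [[-49,-62,10],0.607]
  grip: 0.3

```text
time_s: 37.45
tool_pos: [0.498, -0.1672, 0.2891]
tool_rot: [-180.0, -1.0, 69.5]
force: [0.1, -0.5, -0.1]
grip_width: 0.0307
grasp_force: 0.0
```

Request:
arm_command:
  series:
    - [[-76,-23,10],0.607]
    - [[-76,-23,10],0.607]
    - [[-76,-23,10],0.607]
    - [[-76,-23,10],0.607]
    - [[-76,-23,10],0.607]

```text
time_s: 37.95
tool_pos: [0.4501, -0.2302, 0.2781]
tool_rot: [-179.4, -0.7, 34.9]
force: [0.5, -0.3, -0.5]
grip_width: 0.0305
grasp_force: 0.0
```

Request:
arm_command:
  series:
    - [[-76,24,80],0.607]
    - [[-76,24,80],0.607]
    - [[-76,24,80],0.607]
    - [[-76,24,80],0.607]
    - [[-76,24,80],0.607]

```text
time_s: 38.45
tool_pos: [0.4015, -0.2921, 0.1967]
tool_rot: [-179.1, -0.2, 0.2]
force: [-0.0, 0.7, -0.4]
grip_width: 0.0308
grasp_force: 0.0
```

Request:
arm_command:
  series:
    - [[0,0,40],0]
    - [[0,0,80],0]
    - [[0,0,110],0]
    - [[0,0,125],0]
    - [[0,0,125],0]

```text
time_s: 38.95
tool_pos: [0.4014, -0.2888, 0.0703]
tool_rot: [-179.1, -0.0, 0.4]
force: [-0.2, -0.1, 0.6]
grip_width: 0.0307
grasp_force: 0.0
```

```bash
python3 - <<'E'
from h import *
st(); tips(.404,-.294); plan([(404,-294,30,0)])
E
```

```text
t 38.95 p [ 401.4 -288.8   70.3] rot [-179.1   -0.     0.4] F [-0.2 -0.1  0.6] w 30.7 g 0.0
blob 3043 zmin 0.094 ctr [ 0.398 -0.294  0.098]
blob 75 zmin 0.02 ctr [ 0.427 -0.339  0.026]
[2, 4, 42] 0.006 -> [ 404. -294.   30.    0.]
```

Request:
arm_command:
  series:
    - [[2,4,20],0]
    - [[2,4,40],0]
    - [[2,4,60],0]
    - [[2,4,74],0]
    - [[2,4,80],0]

```text
time_s: 39.5
tool_pos: [0.4061, -0.2926, -0.0075]
tool_rot: [-179.1, -0.4, 0.2]
force: [0.0, -0.2, 0.0]
grip_width: 0.0306
grasp_force: 0.0
```

Request:
arm_command:
  series:
    - [[0,0,1],0]
    - [[0,0,3],0]
    - [[0,0,5],0]
    - [[0,0,6],0]
    - [[0,0,7],0]

```text
time_s: 40.0
tool_pos: [0.4055, -0.2928, -0.0146]
tool_rot: [-179.1, -0.4, 0.0]
force: [0.2, 0.2, 0.3]
grip_width: 0.0305
grasp_force: 0.0
```

Request:
arm_command:
  series:
    - [[0,0,0],0]
    - [[0,0,0],0]
    - [[0,0,0],0]
    - [[0,0,0],0]
    - [[0,0,0],0]
  grip: 1
  grip_force: 8

```text
time_s: 40.5
tool_pos: [0.4052, -0.2928, -0.0148]
tool_rot: [-179.1, -0.3, -0.0]
force: [0.2, -0.0, -0.7]
grip_width: 0.0022
grasp_force: 0.3
```

Missed: the fingers closed empty. I'll raise, open and locate the caps from the side camera.

Request:
arm_command:
  series:
    - [[0,0,-20],0]
    - [[0,0,-60],0]
    - [[0,0,-100],0]
    - [[0,0,-110],0]
    - [[0,0,-110],0]
  grip: 0.3

```text
time_s: 41.0
tool_pos: [0.406, -0.2948, 0.0966]
tool_rot: [-179.1, -0.5, 0.0]
force: [0.5, 0.5, -0.1]
grip_width: 0.0288
grasp_force: 0.0
```

```bash
cat >> h.py <<'E'
def lying(n,s,zz=.0065,mn=25):
    k,l,t,_=cv2.connectedComponentsWithStats(s.astype(np.uint8))
    for i in range(1,k):
        if t[i,4]<mn: continue
        v,u=np.nonzero(l==i); w=np.array([pix2w(n,a,c,z=zz) for a,c in zip(u,v)])[:,:2]
        c=w.mean(0);U=np.linalg.svd(w-c,full_matrices=0)[2][0];t1=(w-c)@U;print(n,len(w),c.round(4),'ang',np.degrees(np.arctan2(U[1],U[0])).round(1),(c+U*t1.min()).round(4),(c+U*t1.max()).round(4),'px',u.min(),u.max(),v.min(),v.max())
def caps(n='side'):
    im,d=shot(n);i=im.astype(int);P=cloud(n,d);M=(d>0)&(P[...,0]>.2)&(P[...,0]<.45)&(P[...,1]>-.43)&(P[...,1]<-.15)&(P[...,2]<.03)
    print('blue');lying(n,M&(i[...,0]>i[...,2]+25));print('black');lying(n,M&(i.max(2)<60)&(P[...,2]>.002));print('white');lying(n,M&(i.min(2)>150)&(P[...,2]>.002))
    return im
E
python3 - <<'E'
from h import *
st();im=caps();cv2.imwrite('pics/a10.png',cv2.resize(im[200:320,190:350],(800,600),interpolation=cv2.INTER_CUBIC))
E
```

```text
t 41.0 p [ 406.  -294.8   96.6] rot [-179.1   -0.5    0. ] F [ 0.5  0.5 -0.1] w 28.8 g 0.0
blue
side 93 [ 0.3768 -0.2784] ang -47.6 [ 0.3617 -0.2617] [ 0.391  -0.2939] px 282 303 278 283
black
side 97 [ 0.3612 -0.283 ] ang -36.7 [ 0.345  -0.2709] [ 0.3783 -0.2957] px 278 299 282 286
white
side 146 [ 0.3934 -0.2017] ang -88.4 [ 0.3921 -0.1572] [ 0.3943 -0.2349] px 265 294 252 271
side 124 [ 0.3462 -0.181 ] ang -168.9 [ 0.3826 -0.1738] [ 0.3141 -0.1873] px 240 266 255 272
side 509 [ 0.3179 -0.2314] ang -35.4 [ 0.2745 -0.2007] [ 0.36   -0.2614] px 230 281 271 291
side 76 [ 0.2191 -0.1627] ang -74.8 [ 0.2124 -0.1377] [ 0.2261 -0.1884] px 187 205 277 286
side 28 [ 0.2566 -0.2077] ang -137.0 [ 0.2675 -0.1975] [ 0.2429 -0.2205] px 219 229 281 291
```

View pics/a10.png

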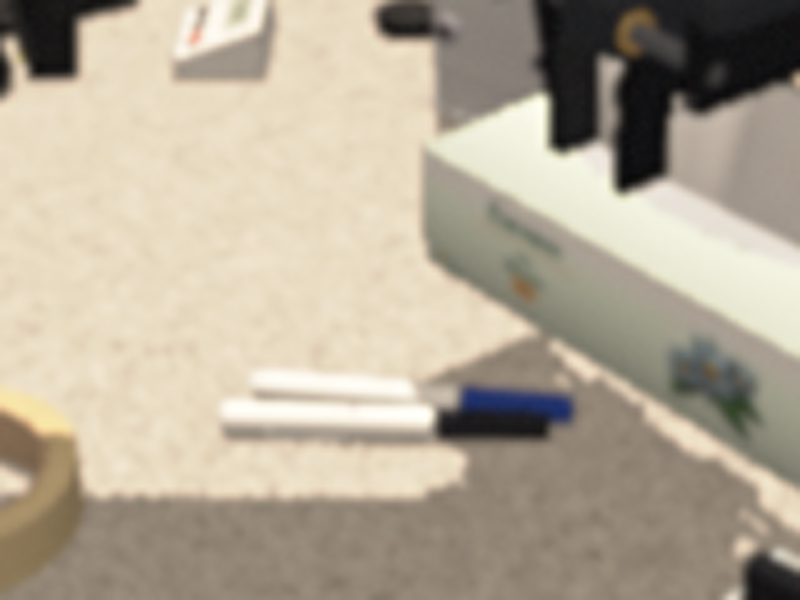

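After the miss both caps touch: blue end at (573,408), black end at (548,428), and A protrudes only about 9 mm. I'll close the fingers, turn the closing axis along the markers and slide B about 40 mm back along its axis, so A's cap end is free.

Request:
arm_command:
  series:
    - [[-17,20,0],-0.464]
    - [[-17,20,0],-0.464]
    - [[-17,20,0],-0.464]
    - [[-17,20,0],-0.464]
    - [[-17,20,0],-0.464]
  grip: 1

```text
time_s: 41.55
tool_pos: [0.3867, -0.3139, 0.0936]
tool_rot: [-179.3, -0.6, 26.4]
force: [-0.3, 0.1, -0.2]
grip_width: 0.0023
grasp_force: 0.0
```

Request:
arm_command:
  series:
    - [[0,0,0],-0.463]
    - [[0,0,0],-0.463]
    - [[0,0,0],-0.463]
    - [[0,0,0],-0.463]
    - [[0,0,0],-0.463]

```text
time_s: 42.05
tool_pos: [0.3873, -0.3142, 0.0943]
tool_rot: [-179.7, -0.9, 52.8]
force: [0.4, 0.3, -0.6]
grip_width: 0.0004
grasp_force: 0.0
```

```bash
python3 - <<'E'
from h import *
st();plan([(389,-315,-12,53.1)]); tips(.389,-.315,.05)
E
```

```text
t 42.05 p [ 387.3 -314.2   94.3] rot [-179.7   -0.9   52.8] F [ 0.4  0.3 -0.6] w 0.4 g 0.0
[0, 2, 106] -0.004 -> [ 389. -315.  -12.   53.]
blob 2135 zmin 0.189 ctr [ 0.366 -0.338  0.195]
blob 794 zmin 0.116 ctr [ 0.381 -0.323  0.121]
```

Request:
arm_command:
  series:
    - [[0,2,25],0]
    - [[0,2,50],0]
    - [[0,2,75],0]
    - [[0,2,95],0]
    - [[0,2,108],0]

```text
time_s: 42.6
tool_pos: [0.3889, -0.3134, -0.0148]
tool_rot: [-179.6, -0.8, 53.0]
force: [0.2, 0.2, -0.1]
grip_width: 0.0006
grasp_force: 0.0
```

Request:
arm_command:
  series:
    - [[0,-5,0],0]
    - [[0,-10,0],0]
    - [[0,-15,0],0]
    - [[0,-20,0],0]
    - [[0,-25,0],0]

```text
time_s: 43.1
tool_pos: [0.3697, -0.2986, -0.0127]
tool_rot: [-179.8, -0.9, 53.1]
force: [0.5, 0.2, 0.4]
grip_width: 0.0004
grasp_force: 0.1
```

Request:
arm_command:
  series:
    - [[0,-5,0],0]
    - [[0,-10,0],0]
    - [[0,-15,0],0]
    - [[0,-20,0],0]
    - [[0,-22,0],0]

```text
time_s: 43.6
tool_pos: [0.3517, -0.2853, -0.0131]
tool_rot: [-179.7, -0.9, 53.1]
force: [1.3, 0.2, -0.5]
grip_width: 0.0006
grasp_force: 0.1
```

Request:
arm_command:
  series:
    - [[0,10,0],0]
    - [[0,10,-20],0]
    - [[0,10,-60],0]
    - [[0,10,-100],0]
    - [[0,10,-110],0]

```text
time_s: 44.1
tool_pos: [0.3625, -0.2958, 0.1009]
tool_rot: [179.9, -1.0, 53.1]
force: [-0.3, 0.2, -0.2]
grip_width: 0.0005
grasp_force: 0.0
```

```bash
python3 - <<'E'
from h import *
st();im=caps()
cv2.imwrite('pics/a11.png',cv2.resize(im[200:320,190:350],(800,600),interpolation=cv2.INTER_CUBIC))
E
```

```text
t 44.1 p [ 362.5 -295.8  100.9] rot [179.9  -1.   53.1] F [-0.3  0.2 -0.2] w 0.5 g 0.0
blue
side 110 [ 0.3408 -0.2476] ang -51.2 [ 0.3275 -0.2311] [ 0.3552 -0.2655] px 260 281 276 282
black
side 94 [ 0.3288 -0.2611] ang -34.1 [ 0.3133 -0.2506] [ 0.3462 -0.2728] px 259 279 282 287
white
side 477 [ 0.3349 -0.1961] ang 168.6 [ 0.4055 -0.2103] [ 0.2563 -0.1803] px 215 282 252 279
side 96 [ 0.3989 -0.2617] ang -111.7 [ 0.4095 -0.2351] [ 0.3869 -0.2919] px 286 305 265 282
side 127 [ 0.219  -0.1748] ang -88.5 [ 0.218 -0.138] [ 0.2199 -0.2088] px 187 206 277 294
side 260 [ 0.277  -0.2163] ang -38.5 [ 0.2407 -0.1874] [ 0.3129 -0.2448] px 211 257 279 287
side 36 [ 0.3649 -0.2862] ang -94.1 [ 0.3664 -0.2664] [ 0.3638 -0.3013] px 285 298 279 289
side 36 [ 0.3779 -0.3118] ang 151.6 [ 0.3892 -0.3179] [ 0.3618 -0.3031] px 295 311 285 290
side 33 [ 0.2356 -0.235 ] ang 157.4 [ 0.2443 -0.2386] [ 0.2237 -0.2301] px 214 225 292 299
side 72 [ 0.4303 -0.4094] ang -131.9 [ 0.4451 -0.3929] [ 0.4194 -0.4215] px 353 373 296 309
side 27 [ 0.2349 -0.263 ] ang -71.2 [ 0.2317 -0.2535] [ 0.2384 -0.2732] px 222 233 299 307
side 26 [ 0.3583 -0.4056] ang -125.1 [ 0.365  -0.3961] [ 0.3517 -0.415 ] px 326 333 314 323
```

Both markers slid back together and now lie flush side by side, clear of the box, with cap ends around (0.35, -0.27). I'll grip the pair by the cap ends, close across them and shake both down together.

```bash
python3 - <<'E'
from h import *
plan([(346,-266,100,143.5)])
E
```

```text
[4, -10, 0] -0.526 -> [ 357. -285.  100.   83.]
[9, -7, 0] -0.526 -> [ 352. -276.  100.  113.]
[11, -1, 0] -0.526 -> [ 346. -266.  100.  144.]
```

Request:
arm_command:
  series:
    - [[4,-10,0],-0.526]
    - [[4,-10,0],-0.526]
    - [[4,-10,0],-0.526]
    - [[4,-10,0],-0.526]
    - [[4,-10,0],-0.526]
  grip: -0.4

```text
time_s: 44.65
tool_pos: [0.3537, -0.2839, 0.0962]
tool_rot: [179.9, -0.9, 83.3]
force: [0.3, 0.1, -0.5]
grip_width: 0.0326
grasp_force: 0.0
```

Request:
arm_command:
  series:
    - [[9,-7,0],-0.526]
    - [[9,-7,0],-0.526]
    - [[9,-7,0],-0.526]
    - [[9,-7,0],-0.526]
    - [[9,-7,0],-0.526]

```text
time_s: 45.15
tool_pos: [0.3479, -0.2743, 0.0967]
tool_rot: [179.4, -0.7, 113.3]
force: [0.3, -0.6, 0.5]
grip_width: 0.0601
grasp_force: 0.0
```

Request:
arm_command:
  series:
    - [[11,-1,0],-0.526]
    - [[11,-1,0],-0.526]
    - [[11,-1,0],-0.526]
    - [[11,-1,0],-0.526]
    - [[11,-1,0],-0.526]

```text
time_s: 45.65
tool_pos: [0.3428, -0.2646, 0.0971]
tool_rot: [179.1, -0.3, 143.4]
force: [0.2, -0.6, 0.2]
grip_width: 0.0607
grasp_force: 0.0
```

```bash
python3 - <<'E'
from h import *
st(); tips(.346,-.266,.03); plan([(346,-266,-13,143.5)]); caps()
E
```

```text
t 45.65 p [ 342.8 -264.6   97.1] rot [179.1  -0.3 143.4] F [ 0.2 -0.6  0.2] w 60.7 g 0.0
blob 1738 zmin 0.119 ctr [ 0.32  -0.297  0.123]
[-3, 1, 110] -0.004 -> [ 346. -266.  -13.  144.]
blue
side 111 [ 0.3407 -0.248 ] ang -49.2 [ 0.3274 -0.2326] [ 0.3561 -0.2659] px 260 281 276 282
black
side 101 [ 0.3288 -0.2603] ang -36.3 [ 0.314  -0.2495] [ 0.346  -0.2729] px 259 279 282 287
white
side 38 [ 0.3914 -0.1729] ang -132.4 [ 0.407  -0.1559] [ 0.3763 -0.1895] px 265 273 250 261
side 72 [ 0.3563 -0.1809] ang -113.4 [ 0.3678 -0.1543] [ 0.3424 -0.213 ] px 250 264 255 271
side 66 [ 0.3935 -0.2091] ang -143.5 [ 0.4115 -0.1958] [ 0.3705 -0.2261] px 272 287 257 269
side 26 [ 0.3323 -0.1636] ang -167.5 [ 0.346  -0.1605] [ 0.3165 -0.1671] px 239 249 259 267
side 69 [ 0.4013 -0.2396] ang -79.1 [ 0.3977 -0.2208] [ 0.4057 -0.2622] px 281 300 261 273
side 638 [ 0.2738 -0.197 ] ang 152.0 [ 0.3292 -0.2265] [ 0.2002 -0.1579] px 187 258 265 294
side 39 [ 0.3779 -0.3053] ang -128.8 [ 0.3937 -0.2857] [ 0.3633 -0.3235] px 295 306 279 294
side 47 [ 0.4018 -0.3404] ang -128.9 [ 0.4156 -0.3233] [ 0.388  -0.3575] px 318 328 284 298
side 64 [ 0.3751 -0.3397] ang -136.5 [ 0.3982 -0.3177] [ 0.3565 -0.3573] px 305 318 286 305
side 29 [ 0.4047 -0.3884] ang -120.6 [ 0.4137 -0.3732] [ 0.3962 -0.4028] px 338 345 297 309
side 27 [ 0.432  -0.4062] ang -103.0 [ 0.4352 -0.3925] [ 0.428  -0.4234] px 354 365 297 308
side 25 [ 0.3452 -0.3489] ang -136.2 [ 0.3563 -0.3383] [ 0.3355 -0.3583] px 299 307 299 309
side 64 [ 0.353  -0.3875] ang -128.2 [ 0.3755 -0.3589] [ 0.3387 -0.4057] px 314 328 301 323
side 26 [ 0.371  -0.3843] ang -119.5 [ 0.3809 -0.3668] [ 0.3631 -0.3982] px 323 331 302 315
```

Request:
arm_command:
  series:
    - [[-3,1,25],0]
    - [[-3,1,50],0]
    - [[-3,1,75],0]
    - [[-3,1,95],0]
    - [[-3,1,104],0]

```text
time_s: 46.25
tool_pos: [0.3446, -0.2639, -0.0089]
tool_rot: [179.3, -0.5, 143.3]
force: [-0.5, -0.1, -0.1]
grip_width: 0.0609
grasp_force: 0.0
```

Request:
arm_command:
  series:
    - [[0,0,1],0]
    - [[0,0,3],0]
    - [[0,0,5],0]
    - [[0,0,6],0]
    - [[0,0,7],0]

```text
time_s: 46.75
tool_pos: [0.347, -0.264, -0.0133]
tool_rot: [179.0, -0.2, 143.5]
force: [-1.0, -0.2, 0.4]
grip_width: 0.0608
grasp_force: 0.0
```

Request:
arm_command:
  series:
    - [[0,0,0],0]
    - [[0,0,0],0]
    - [[0,0,0],0]
    - [[0,0,0],0]
    - [[0,0,0],0]
  grip: 1
  grip_force: 12

```text
time_s: 47.25
tool_pos: [0.3464, -0.264, -0.0137]
tool_rot: [179.1, -0.3, 143.5]
force: [0.7, 0.5, -0.6]
grip_width: 0.0289
grasp_force: 1.0
```

Request:
arm_command:
  series:
    - [[0,0,0],0]
    - [[0,0,0],0]
    - [[0,0,0],0]
    - [[0,0,0],0]
    - [[0,0,0],0]

```text
time_s: 47.75
tool_pos: [0.3464, -0.2641, -0.0137]
tool_rot: [179.1, -0.3, 143.5]
force: [-0.1, 0.5, 0.8]
grip_width: 0.0238
grasp_force: 11.9
```

Both gripped at 23.8 mm. I'll lift, shake lightly and measure.

Request:
arm_command:
  series:
    - [[0,0,-25],0]
    - [[0,0,-60],0]
    - [[0,0,-100],0]
    - [[0,0,-140],0]
    - [[0,0,-180],0]

```text
time_s: 48.25
tool_pos: [0.3454, -0.2665, 0.1683]
tool_rot: [178.9, -0.2, 143.6]
force: [1.2, -1.6, 0.0]
grip_width: 0.0238
grasp_force: 11.9
```

Request:
arm_command:
  series:
    - [[-20,0,-30],0]
    - [[-40,0,-40],0]
    - [[-60,0,-50],0]
    - [[-60,0,-50],0]
    - [[-60,0,-50],0]
  grip_force: 6

```text
time_s: 48.75
tool_pos: [0.3926, -0.3031, 0.2154]
tool_rot: [179.2, -0.4, 143.5]
force: [0.3, 0.8, -0.4]
grip_width: 0.0237
grasp_force: 6.0
```

```bash
cat >> h.py <<'E'
def hang(cx,cy,r=.16,lo=.05,hi=.32):
    """bright/blue objects hanging near the tool, side camera"""
    im,d=shot('side');i=im.astype(int);P=cloud('side',d)
    M=(d>0)&(abs(P[...,0]-cx)<r)&(abs(P[...,1]-cy)<r)&(P[...,2]>lo)&(P[...,2]<hi)
    for n,s in dict(white=M&(i.min(2)>120),blue=M&(i[...,0]>i[...,2]+25)&(i[...,0]>i[...,1]+25)).items():
        k,l,t,_=cv2.connectedComponentsWithStats(s.astype(np.uint8))
        for j in range(1,k):
            if t[j,4]<20: continue
            q=P[l==j];c=np.median(q,0);q=q[np.linalg.norm(q-c,axis=1)<.09];c=q.mean(0);U=np.linalg.svd(q-c,full_matrices=0)[2][0];e=(q-c)@U
            print(n,len(q),(c+U*e.min()).round(3),(c+U*e.max()).round(3),'tilt',np.degrees(np.arcsin(abs(U[2]))).round(0))
    return im
E
python3 -c "
from h import *
st();im=hang(.37,-.30);cv2.imwrite('pics/a12.png',cv2.resize(im[40:310,150:510],(800,600)))"
```

```text
t 48.75 p [ 392.6 -303.1  215.4] rot [179.2  -0.4 143.5] F [ 0.3  0.8 -0.4] w 23.7 g 6.0
white 495 [ 0.383 -0.301  0.24 ] [ 0.289 -0.237  0.236] tilt 2.0
white 3559 [ 0.463 -0.212  0.087] [ 0.477 -0.388  0.068] tilt 6.0
```

Request:
arm_command:
  series:
    - [[0,0,-50],0]
    - [[0,0,0],0]
    - [[0,0,-50],0]
    - [[0,0,0],0]
    - [[0,0,0],0]
  grip_force: 4

```text
time_s: 49.3
tool_pos: [0.3882, -0.2994, 0.2096]
tool_rot: [179.1, -1.0, 143.6]
force: [-1.2, 1.3, -0.6]
grip_width: 0.0236
grasp_force: 4.0
```

```bash
python3 -c "
from h import *
st();hang(.39,-.30)"
```

```text
t 49.3 p [ 388.2 -299.4  209.6] rot [179.1  -1.  143.6] F [-1.2  1.3 -0.6] w 23.6 g 4.0
white 424 [ 0.366 -0.291  0.215] [ 0.306 -0.249  0.155] tilt 39.0
white 3655 [ 0.462 -0.216  0.087] [ 0.481 -0.389  0.066] tilt 7.0
```

Request:
arm_command:
  series:
    - [[0,0,-50],0]
    - [[0,0,0],0]
    - [[0,0,-50],0]
    - [[0,0,0],0]
    - [[0,0,0],0]

```text
time_s: 49.85
tool_pos: [0.3906, -0.3013, 0.213]
tool_rot: [179.1, -0.7, 143.5]
force: [0.2, 0.9, -0.3]
grip_width: 0.0237
grasp_force: 4.0
```

```bash
python3 -c "
from h import *
st();hang(.39,-.30)"
```

```text
t 49.85 p [ 390.6 -301.3  213. ] rot [179.1  -0.7 143.5] F [ 0.2  0.9 -0.3] w 23.7 g 4.0
white 3569 [ 0.46  -0.209  0.085] [ 0.481 -0.386  0.07 ] tilt 5.0
```

```bash
python3 -c "
from h import *
im,d=shot('side');P=cloud('side',d);i=im.astype(int)
M=(d>0)&(abs(P[...,0]-.385)<.055)&(abs(P[...,1]+.30)<.06)&(P[...,2]>.03)&(P[...,2]<.24)&(P[...,0]-.41<.0)
for z in np.arange(.23,.03,-.012):
    s=M&(abs(P[...,2]-z)<.006)
    if s.any(): v,u=np.nonzero(s);print(z.round(3),s.sum(),'u',u.min(),u.max(),'v',v.min(),v.max(),P[s].mean(0).round(3),im[s].mean(0).round())
"
```

```text
0.23 50 u 301 316 v 172 183 [ 0.382 -0.309  0.229] [59. 64. 71.]
0.218 67 u 297 309 v 181 190 [ 0.378 -0.303  0.218] [48. 45. 52.]
0.206 65 u 294 305 v 187 196 [ 0.373 -0.299  0.206] [77. 82. 91.]
0.194 59 u 290 301 v 194 202 [ 0.368 -0.295  0.194] [136. 149. 159.]
0.182 65 u 286 297 v 199 209 [ 0.363 -0.29   0.182] [140. 153. 164.]
0.17 66 u 283 293 v 206 215 [ 0.357 -0.286  0.17 ] [150. 164. 176.]
0.158 60 u 279 289 v 211 221 [ 0.351 -0.282  0.158] [151. 165. 177.]
0.146 63 u 275 285 v 217 227 [ 0.346 -0.278  0.146] [154. 168. 180.]
0.134 35 u 274 282 v 223 231 [ 0.341 -0.276  0.136] [149. 164. 175.]
```

Request:
arm_command:
  series:
    - [[0,0,-50],0]
    - [[0,0,0],0]
    - [[0,0,-50],0]
    - [[0,0,0],0]
    - [[0,0,0],0]

```text
time_s: 50.45
tool_pos: [0.3919, -0.3022, 0.2146]
tool_rot: [179.1, -0.5, 143.5]
force: [-0.3, 0.1, -0.4]
grip_width: 0.024
grasp_force: 4.0
```

```bash
cat >> h.py <<'E'
def prof(cx,cy,z1,r=.055,z0=.03,xmax=9):
    im,d=shot('side');P=cloud('side',d)
    M=(d>0)&(abs(P[...,0]-cx)<r)&(abs(P[...,1]-cy)<r)&(P[...,0]<xmax)
    for z in np.arange(z1,z0,-.015):
        s=M&(abs(P[...,2]-z)<.006)
        if s.sum()>4: v,u=np.nonzero(s);print(z.round(3),s.sum(),'u',u.min(),u.max(),'v',v.min(),v.max(),P[s].mean(0).round(3),im[s].mean(0).round())
    return im
E
python3 -c "
from h import *
st();im=prof(.385,-.30,.24,xmax=.41)
cv2.imwrite('pics/a13.png',cv2.resize(im[100:280,220:460],(800,600),interpolation=cv2.INTER_CUBIC))"
```

```text
t 50.45 p [ 391.9 -302.2  214.6] rot [179.1  -0.5 143.5] F [-0.3  0.1 -0.4] w 24.0 g 4.0
0.24 95 u 302 315 v 167 180 [ 0.38  -0.317  0.24 ] [41. 46. 52.]
0.225 36 u 303 311 v 182 186 [ 0.383 -0.31   0.224] [41. 43. 48.]
0.21 59 u 301 309 v 184 194 [ 0.381 -0.305  0.21 ] [45. 44. 52.]
0.195 54 u 299 307 v 192 202 [ 0.378 -0.303  0.195] [107. 116. 127.]
0.18 51 u 296 304 v 200 210 [ 0.375 -0.3    0.18 ] [132. 144. 153.]
0.165 51 u 293 301 v 209 217 [ 0.371 -0.298  0.165] [132. 144. 154.]
0.15 53 u 291 299 v 216 225 [ 0.367 -0.295  0.15 ] [136. 149. 159.]
0.135 46 u 289 296 v 223 231 [ 0.364 -0.292  0.135] [141. 156. 165.]
0.12 31 u 287 294 v 230 238 [ 0.361 -0.29   0.121] [144. 159. 168.]
```

View pics/a13.png

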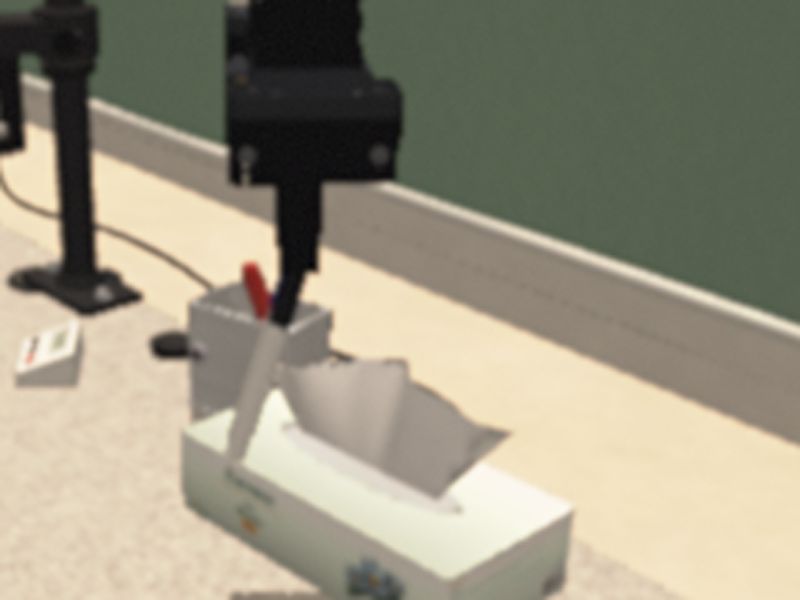

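The markers hang together at about 74° (cap at (290,290), lower end at (235,460)), with the driver standing in the holder behind. One more shake.

Request:
arm_command:
  series:
    - [[0,0,-50],0]
    - [[0,0,0],0]
    - [[0,0,-50],0]
    - [[0,0,0],0]
    - [[0,0,0],0]

```text
time_s: 51.0
tool_pos: [0.3926, -0.3027, 0.2157]
tool_rot: [179.1, -0.4, 143.5]
force: [-0.4, -0.5, 0.1]
grip_width: 0.0238
grasp_force: 4.0
```

```bash
python3 -c "
from h import *
st();prof(.385,-.30,.225,xmax=.41)
plan([(392,-302,310,143.5),(464,-184,310,124),(535.5,-64.7,305,104.3)])"
```

```text
t 51.0 p [ 392.6 -302.7  215.7] rot [179.1  -0.4 143.5] F [-0.4 -0.5  0.1] w 23.8 g 4.0
0.225 43 u 305 313 v 181 186 [ 0.386 -0.311  0.224] [44. 47. 53.]
0.21 54 u 304 312 v 186 194 [ 0.385 -0.309  0.21 ] [45. 46. 50.]
0.195 48 u 303 310 v 195 202 [ 0.383 -0.308  0.195] [102. 111. 121.]
0.18 47 u 302 309 v 201 210 [ 0.382 -0.306  0.18 ] [129. 141. 151.]
0.165 46 u 300 307 v 208 217 [ 0.38  -0.304  0.165] [131. 142. 152.]
0.15 46 u 299 306 v 215 224 [ 0.378 -0.303  0.15 ] [136. 149. 158.]
0.135 46 u 298 305 v 222 232 [ 0.376 -0.302  0.135] [141. 155. 164.]
0.12 37 u 297 303 v 229 238 [ 0.375 -0.3    0.12 ] [144. 160. 168.]
[3, 0, -91] -0.001 -> [ 392. -302.  310.  144.]
[12, 138, 0] 0.34 -> [ 464. -184.  310.  124.]
[59, 126, 5] 0.344 -> [536. -65. 305. 104.]
```

Now 82°. I'll carry the pair to the left cup.

Request:
arm_command:
  series:
    - [[0,0,-15],0]
    - [[0,0,-35],0]
    - [[0,0,-55],0]
    - [[0,0,-75],0]
    - [[0,0,-91],0]
  grip_force: 12

```text
time_s: 51.55
tool_pos: [0.3956, -0.3073, 0.3146]
tool_rot: [179.0, 0.3, 143.4]
force: [-0.3, 0.3, -0.5]
grip_width: 0.0236
grasp_force: 12.0
```

Request:
arm_command:
  series:
    - [[2,28,0],0.068]
    - [[5,56,0],0.136]
    - [[7,84,0],0.204]
    - [[10,111,0],0.272]
    - [[12,138,0],0.34]

```text
time_s: 52.05
tool_pos: [0.469, -0.187, 0.3159]
tool_rot: [178.9, -0.1, 123.8]
force: [-0.4, 0.3, -1.0]
grip_width: 0.0237
grasp_force: 12.0
```

Request:
arm_command:
  series:
    - [[12,25,0],0.07]
    - [[24,50,0],0.138]
    - [[36,76,0],0.206]
    - [[48,101,0],0.275]
    - [[55,127,0],0.344]

```text
time_s: 52.55
tool_pos: [0.5436, -0.0685, 0.3182]
tool_rot: [179.0, -0.6, 104.3]
force: [-0.0, -0.4, -0.1]
grip_width: 0.0239
grasp_force: 12.0
```

```bash
python3 -c "
from h import *
st();im=prof(.535,-.068,.32,r=.04,z0=.17)
d=np.load('side.npz')['d'];i=im.astype(int);P=cloud('side',d)
s=(i[...,2]>i[...,1]+50)&(d>0)&(abs(P[...,0]-.54)<.06)&(abs(P[...,1]+.1)<.06)
for z in (.095,.105,.115,.125):
    m=s&(abs(P[...,2]-z)<.006); print(z,m.sum(),P[m].mean(0).round(3) if m.any() else '')
f=lambda x,y:((np.array([x,y])-[.542,-.0863])@np.array([[.969,-.249],[.249,.969]])).round(4)
o=env.get_obs()['tool_pos'];print('tool in holder',f(o[0],o[1]))
plan([(535.5,-64.7,250,104.3)])"
```

```text
t 52.55 p [543.6 -68.5 318.2] rot [179.   -0.6 104.3] F [-0.  -0.4 -0.1] w 23.9 g 12.0
0.32 49 u 290 298 v 94 100 [ 0.54  -0.073  0.32 ] [50. 39. 38.]
0.305 45 u 289 297 v 101 106 [ 0.538 -0.071  0.306] [54. 48. 48.]
0.29 42 u 288 297 v 107 113 [ 0.539 -0.069  0.29 ] [117. 128. 136.]
0.275 41 u 288 296 v 114 119 [ 0.538 -0.067  0.275] [118. 129. 138.]
0.26 49 u 287 296 v 120 126 [ 0.539 -0.065  0.26 ] [114. 125. 134.]
0.245 46 u 286 295 v 126 132 [ 0.539 -0.062  0.245] [113. 124. 132.]
0.23 34 u 286 294 v 132 137 [ 0.538 -0.06   0.23 ] [117. 128. 136.]
0.215 14 u 285 293 v 138 141 [ 0.536 -0.058  0.219] [111. 122. 130.]
0.095 27 [ 0.537 -0.099  0.095]
0.105 26 [ 0.534 -0.096  0.105]
0.115 22 [ 0.532 -0.091  0.115]
0.125 15 [ 0.531 -0.088  0.123]
tool in holder [0.01   0.0212]
[1, -11, 67] 0.003 -> [536. -65. 250. 104.]
```

Request:
arm_command:
  series:
    - [[-1,-5,20],0]
    - [[-2,-10,40],0]
    - [[-2,-10,60],0]
    - [[-2,-10,80],0]
    - [[-2,-10,95],0]

```text
time_s: 53.1
tool_pos: [0.5346, -0.073, 0.2204]
tool_rot: [179.1, -0.6, 104.4]
force: [-0.3, 0.1, 0.4]
grip_width: 0.0237
grasp_force: 12.0
```

```bash
python3 -c "
from h import *
st();prof(.535,-.068,.24,r=.04,z0=.1)
f=lambda x,y:((np.array([x,y])-[.542,-.0863])@np.array([[.969,-.249],[.249,.969]])).round(4)
o=env.get_obs()['tool_pos'];print('tool in holder',f(o[0],o[1]))"
```

```text
t 53.1 p [534.6 -73.  220.4] rot [179.1  -0.6 104.4] F [-0.3  0.1  0.4] w 23.7 g 12.0
0.24 70 u 283 301 v 129 136 [ 0.529 -0.08   0.241] [40. 32. 30.]
0.225 41 u 288 296 v 136 142 [ 0.531 -0.078  0.225] [48. 38. 35.]
0.21 38 u 287 295 v 142 148 [ 0.53  -0.076  0.21 ] [57. 49. 49.]
0.195 40 u 287 295 v 149 154 [ 0.529 -0.074  0.195] [117. 128. 137.]
0.18 37 u 286 294 v 154 159 [ 0.53  -0.072  0.18 ] [119. 130. 139.]
0.165 43 u 285 294 v 159 166 [ 0.531 -0.07   0.165] [123. 136. 146.]
0.15 39 u 285 293 v 165 171 [ 0.529 -0.068  0.15 ] [124. 138. 148.]
0.135 36 u 284 295 v 170 178 [ 0.529 -0.065  0.135] [127. 142. 156.]
0.12 53 u 284 299 v 177 185 [ 0.53  -0.08   0.121] [ 85.  98. 143.]
0.105 34 u 294 301 v 186 191 [ 0.535 -0.094  0.105] [ 46.  52. 119.]
tool in holder [-0.0056  0.0155]
```

Request:
arm_command:
  series:
    - [[3,3,5],0]
    - [[4,3,20],0]
    - [[4,3,35],0]
    - [[4,3,50],0]
    - [[5,3,62],0]
  grip_force: 5

```text
time_s: 53.65
tool_pos: [0.5324, -0.0665, 0.1526]
tool_rot: [179.6, -0.8, 104.3]
force: [0.2, -0.4, 0.2]
grip_width: 0.0237
grasp_force: 5.0
```

```bash
python3 -c "
from h import *
st();prof(.535,-.068,.2,r=.04,z0=.08)
f=lambda x,y:((np.array([x,y])-[.542,-.0863])@np.array([[.969,-.249],[.249,.969]])).round(4)
o=env.get_obs()['tool_pos'];print('tool in holder',f(o[0],o[1]))"
```

```text
t 53.65 p [532.4 -66.5 152.6] rot [179.6  -0.8 104.3] F [ 0.2 -0.4  0.2] w 23.7 g 5.0
0.2 91 u 280 299 v 145 153 [ 0.53  -0.071  0.2  ] [26. 27. 29.]
0.185 92 u 281 298 v 151 159 [ 0.529 -0.07   0.185] [36. 30. 29.]
0.17 54 u 281 298 v 157 164 [ 0.528 -0.074  0.171] [56. 51. 53.]
0.155 34 u 286 293 v 164 169 [ 0.528 -0.071  0.155] [64. 59. 63.]
0.14 36 u 285 293 v 170 175 [ 0.527 -0.069  0.14 ] [75. 77. 84.]
0.125 60 u 285 298 v 176 183 [ 0.53  -0.077  0.125] [100. 113. 148.]
0.11 66 u 284 300 v 181 189 [ 0.53  -0.079  0.11 ] [ 86.  96. 135.]
0.095 168 u 276 313 v 186 197 [ 0.532 -0.077  0.093] [111. 123. 145.]
0.08 150 u 276 313 v 188 202 [ 0.53  -0.077  0.08 ] [111. 119. 128.]
tool in holder [-0.0054  0.0224]
```

Inside the cup with no contact force. Lowering on to the floor.

Request:
arm_command:
  series:
    - [[0,1,8],0]
    - [[1,2,16],0]
    - [[1,2,24],0]
    - [[2,2,32],0]
    - [[2,2,39],0]

```text
time_s: 54.2
tool_pos: [0.5347, -0.0632, 0.1148]
tool_rot: [179.5, -0.8, 104.3]
force: [0.6, 0.1, -0.2]
grip_width: 0.0239
grasp_force: 5.0
```

Request:
arm_command:
  series:
    - [[0,0,2],0]
    - [[0,0,3],0]
    - [[0,0,4],0]
    - [[0,0,4],0]
    - [[0,0,4],0]

```text
time_s: 54.7
tool_pos: [0.535, -0.0632, 0.1117]
tool_rot: [179.4, -0.8, 104.3]
force: [0.2, -0.7, -0.2]
grip_width: 0.0241
grasp_force: 5.0
```

Request:
arm_command:
  series:
    - [[0,0,0],0]
    - [[0,0,0],0]
    - [[0,0,0],0]
    - [[0,0,0],0]
    - [[0,0,0],0]
  grip: 0.0

```text
time_s: 55.2
tool_pos: [0.5348, -0.0632, 0.1115]
tool_rot: [179.5, -0.8, 104.3]
force: [0.1, -0.5, -0.1]
grip_width: 0.043
grasp_force: 0.0
```

Request:
arm_command:
  series:
    - [[0,0,-10],0]
    - [[0,0,-30],0]
    - [[0,0,-60],0]
    - [[0,0,-100],0]
    - [[0,0,-150],0]

```text
time_s: 55.7
tool_pos: [0.5328, -0.0657, 0.2624]
tool_rot: [179.6, -0.8, 104.3]
force: [1.1, 1.1, 0.7]
grip_width: 0.0436
grasp_force: 0.0
```

Request:
arm_command:
  series:
    - [[-40,0,-20],0]
    - [[-80,0,-40],0]
    - [[-120,0,-40],0]
    - [[-160,0,-40],0]
    - [[-200,0,-40],0]

```text
time_s: 56.2
tool_pos: [0.5839, -0.2611, 0.2997]
tool_rot: [179.4, -0.7, 104.4]
force: [0.4, 0.2, 0.7]
grip_width: 0.0432
grasp_force: 0.0
```

```bash
cat >> h.py <<'E'
def holder():
    """what stands above the rim, side camera, in holder axes (mm)"""
    im,d=shot('side');i=im.astype(int);P=cloud('side',d)
    M=(d>0)&(P[...,2]>.098)&(P[...,2]<.17)&(abs(P[...,0]-.54)<.06)&(abs(P[...,1]+.087)<.07)
    b,g,r=i[...,0],i[...,1],i[...,2]
    for n,s in dict(red=r>g+50,blue=b>r+25,dark=(i.max(2)<75)&(b<=r+25),white=(i.min(2)>140)).items():
        q=P[M&s]
        if len(q)<6: continue
        h=(q[:,:2]-[.542,-.0863])@np.array([[.969,-.249],[.249,.969]])
        print(n,len(q),'hx',(h[:,0].min()*1e3).round(),(h[:,0].max()*1e3).round(),'hy',(h[:,1].min()*1e3).round(),(h[:,1].max()*1e3).round(),'z',q[:,2].min().round(3),q[:,2].max().round(3))
E
python3 - <<'E'
from h import *
st();holder();caps()
im,d=shot('top');i=im.astype(int);P=cloud('top',d)
M=(d>0)&(P[...,2]>.1)&(abs(P[...,0]-.54)<.06)&(abs(P[...,1]+.087)<.06)
print('top above rim',M.sum(),P[M].max(0) if M.any() else '')
print('pen');lying('top',(d>0)&(P[...,0]>.45)&(P[...,0]<.6)&(P[...,1]<-.4)&(P[...,1]>-.53)&(P[...,2]<.03)&(i.min(2)>150),.005)
E
```

```text
t 56.2 p [ 583.9 -261.1  299.7] rot [179.4  -0.7 104.4] F [0.4 0.2 0.7] w 43.2 g 0.0
red 82 hx -16.0 4.0 hy -13.0 8.0 z 0.098 0.13
blue 13 hx 3.0 8.0 hy -9.0 -2.0 z 0.116 0.13
dark 41 hx -14.0 7.0 hy -2.0 25.0 z 0.099 0.133
white 14 hx -10.0 15.0 hy -10.0 28.0 z 0.118 0.137
blue
black
white
side 172 [ 0.3735 -0.1893] ang -141.8 [ 0.4062 -0.1635] [ 0.3368 -0.2182] px 255 281 251 273
side 28 [ 0.4052 -0.2183] ang -116.0 [ 0.415  -0.1983] [ 0.3974 -0.2343] px 283 290 257 267
side 107 [ 0.3269 -0.1759] ang -142.9 [ 0.3531 -0.1562] [ 0.3052 -0.1923] px 232 254 258 273
side 61 [ 0.3884 -0.2402] ang 159.2 [ 0.4127 -0.2494] [ 0.3628 -0.2305] px 273 297 265 273
side 25 [ 0.3247 -0.3221] ang -56.7 [ 0.3188 -0.313 ] [ 0.331  -0.3315] px 280 291 299 304
side 68 [ 0.3652 -0.373 ] ang -128.9 [ 0.3799 -0.3549] [ 0.3484 -0.3938] px 315 325 299 317
top above rim 0 
pen
top 420 [ 0.549  -0.4611] ang 148.4 [ 0.6047 -0.4954] [ 0.4847 -0.4216] px 397 431 167 210
top 43 [ 0.5733 -0.4096] ang 134.3 [ 0.585  -0.4217] [ 0.5614 -0.3974] px 386 395 170 179
top 27 [ 0.5387 -0.4101] ang -134.9 [ 0.55   -0.3988] [ 0.5301 -0.4187] px 386 395 181 190
top 123 [ 0.5041 -0.4903] ang -164.6 [ 0.5353 -0.4817] [ 0.4777 -0.4976] px 411 433 187 209
top 36 [ 0.4681 -0.4724] ang 164.2 [ 0.4805 -0.4759] [ 0.4581 -0.4696] px 411 419 207 216
```

All markers are gone from the desk, and the caps show above the holder rim. Now the pen: near end at about (0.4815, -0.4175), grip point (0.485, -0.420), yaw 125.

```bash
python3 - <<'E'
from h import *
plan([(485,-420,250,125)])
E
```

```text
[-128, -132, 49] -0.367 -> [ 485. -420.  250.  125.]
```

Request:
arm_command:
  series:
    - [[90,-137,20],-0.18]
    - [[90,-137,20],-0.18]
    - [[0,0,0],0]
    - [[0,0,0],0]
    - [[0,0,0],0]
  grip: 0.3

```text
time_s: 56.85
tool_pos: [0.5878, -0.2555, 0.2964]
tool_rot: [179.5, -0.9, 104.7]
force: [0.7, 1.5, -1.7]
grip_width: 0.0309
grasp_force: 0.0
```

Request:
arm_command:
  series:
    - [[-128,-132,49],-0.36]
    - [[-128,-132,49],-0.36]
    - [[-128,-132,49],-0.36]
    - [[-128,-132,49],-0.36]
    - [[-128,-132,49],-0.36]

```text
time_s: 57.35
tool_pos: [0.4815, -0.4205, 0.2462]
tool_rot: [179.5, -0.6, 124.4]
force: [0.2, 1.0, -0.5]
grip_width: 0.0307
grasp_force: 0.0
```

Request:
arm_command:
  series:
    - [[0,0,40],0]
    - [[0,0,80],0]
    - [[0,0,120],0]
    - [[0,0,160],0]
    - [[0,0,180],0]

```text
time_s: 57.85
tool_pos: [0.4886, -0.4092, 0.0634]
tool_rot: [179.3, -0.8, 125.1]
force: [-0.3, -0.1, -1.0]
grip_width: 0.0307
grasp_force: 0.0
```

```bash
python3 - <<'E'
from h import *
st();plan([(485,-420,-16,125)]);tips(.485,-.42,.05)
im,d=shot('side');i=im.astype(int);P=cloud('side',d)
M=(d>0)&(P[...,0]>.45)&(P[...,0]<.61)&(P[...,1]<-.395)&(P[...,1]>-.53)&(P[...,2]<.03)
lying('side',M&(P[...,2]>.003),.005); print('red');lying('side',M&(i[...,2]>i[...,1]+40),.005,3)
E
```

```text
t 57.85 p [ 488.6 -409.2   63.4] rot [179.3  -0.8 125.1] F [-0.3 -0.1 -1. ] w 30.7 g 0.0
[-7, -9, 79] 0.002 -> [ 485. -420.  -16.  125.]
blob 3077 zmin 0.088 ctr [ 0.469 -0.424  0.091]
side 344 [ 0.5459 -0.4537] ang 145.7 [ 0.602 -0.492] [ 0.4845 -0.4117] px 381 455 289 296
red
side 10 [ 0.5983 -0.4912] ang -162.4 [ 0.6025 -0.4898] [ 0.5944 -0.4924] px 452 455 291 293
side 12 [ 0.4909 -0.4173] ang -178.2 [ 0.4954 -0.4171] [ 0.4871 -0.4174] px 383 387 293 295
```

Request:
arm_command:
  series:
    - [[-9,-7,10],0]
    - [[-9,-7,25],0]
    - [[-9,-7,40],0]
    - [[-9,-7,50],0]
    - [[-9,-7,50],0]

```text
time_s: 58.45
tool_pos: [0.487, -0.4225, 0.0146]
tool_rot: [179.3, -0.7, 125.0]
force: [-0.7, 0.1, 0.3]
grip_width: 0.0304
grasp_force: 0.0
```

Request:
arm_command:
  series:
    - [[0,0,0],0]
    - [[0,0,0],0]
    - [[0,0,0],0]
    - [[0,0,0],0]
    - [[0,0,0],0]

```text
time_s: 58.95
tool_pos: [0.4881, -0.4238, 0.017]
tool_rot: [179.2, -0.5, 125.0]
force: [0.1, 0.3, -0.3]
grip_width: 0.0309
grasp_force: 0.0
```

```bash
python3 - <<'E'
from h import *
st();plan([(488,-420,-16,125)])
E
```

```text
t 58.95 p [ 488.1 -423.8   17. ] rot [179.2  -0.5 125. ] F [ 0.1  0.3 -0.3] w 30.9 g 0.0
[3, 2, 33] -0.001 -> [ 488. -420.  -16.  125.]
```

Request:
arm_command:
  series:
    - [[2,2,8],0]
    - [[2,2,16],0]
    - [[2,2,24],0]
    - [[2,2,29],0]
    - [[2,2,32],0]

```text
time_s: 59.45
tool_pos: [0.488, -0.4199, -0.0153]
tool_rot: [179.2, -0.7, 125.0]
force: [-5.1, 6.3, 19.7]
grip_width: 0.0306
grasp_force: 9.6
```

Request:
arm_command:
  series:
    - [[0,0,1],0]
    - [[0,0,1],0]
    - [[0,0,1],0]
    - [[0,0,1],0]
    - [[0,0,1],0]
  grip: 1
  grip_force: 8

```text
time_s: 59.95
tool_pos: [0.4874, -0.4227, -0.0153]
tool_rot: [179.4, -0.4, 124.9]
force: [-2.8, -1.2, 5.4]
grip_width: 0.0067
grasp_force: 8.5
```

Request:
arm_command:
  series:
    - [[0,0,0],0]
    - [[0,0,0],0]
    - [[0,0,0],0]
    - [[0,0,0],0]
    - [[0,0,0],0]

```text
time_s: 60.45
tool_pos: [0.4873, -0.4228, -0.0153]
tool_rot: [179.4, -0.4, 124.9]
force: [-3.5, -1.1, 5.9]
grip_width: 0.007
grasp_force: 8.5
```

The fingers touched down briefly but did close on something 7 mm wide, likely the pen's tapered end. I'll lift and check.

Request:
arm_command:
  series:
    - [[0,0,-5],0]
    - [[0,0,-20],0]
    - [[0,0,-40],0]
    - [[0,0,-60],0]
    - [[0,0,-80],0]

```text
time_s: 60.95
tool_pos: [0.4886, -0.4215, 0.0654]
tool_rot: [179.2, -0.5, 125.0]
force: [-0.8, 0.3, -1.1]
grip_width: 0.007
grasp_force: 7.7
```

```bash
python3 - <<'E'
from h import *
st();hang(.49,-.43,lo=.05,hi=.2)
im,d=shot('side');i=im.astype(int);P=cloud('side',d)
M=(d>0)&(P[...,0]>.45)&(P[...,0]<.61)&(P[...,1]<-.395)&(P[...,1]>-.54)&(P[...,2]<.03)
lying('side',M&(P[...,2]>.003),.005)
s=(d>0)&(abs(P[...,0]-.53)<.1)&(P[...,1]<-.39)&(P[...,1]>-.6)&(P[...,2]>.03)&(P[...,2]<.2)&(i[...,2]>i[...,1]+40);print('red pts',s.sum(),P[s].min(0) if s.any() else '',P[s].max(0) if s.any() else '')
E
```

```text
t 60.95 p [ 488.6 -421.5   65.4] rot [179.2  -0.5 125. ] F [-0.8  0.3 -1.1] w 7.0 g 7.7
white 2610 [ 0.474 -0.261  0.097] [ 0.467 -0.391  0.054] tilt 19.0
white 350 [ 0.493 -0.433  0.088] [ 0.575 -0.521  0.086] tilt 1.0
white 319 [ 0.337 -0.474  0.082] [ 0.343 -0.574  0.08 ] tilt 1.0
white 454 [ 0.405 -0.574  0.064] [ 0.392 -0.534  0.064] tilt 1.0
red pts 10 [ 0.57340801 -0.5235463   0.08840682] [ 0.57731232 -0.51909206  0.09356293]
```

The pen is held, level. I'll lift it and shake it down.

Request:
arm_command:
  series:
    - [[0,0,-40],0]
    - [[0,0,-80],0]
    - [[0,0,-120],0]
    - [[0,0,-150],0]
    - [[0,0,-160],0]

```text
time_s: 61.55
tool_pos: [0.4883, -0.4252, 0.2271]
tool_rot: [179.1, -0.3, 125.0]
force: [-0.5, -0.6, 0.0]
grip_width: 0.0073
grasp_force: 7.8
```

Request:
arm_command:
  series:
    - [[0,0,-50],0]
    - [[0,0,0],0]
    - [[0,0,-50],0]
    - [[0,0,0],0]
    - [[0,0,0],0]
  grip_force: 4

```text
time_s: 62.05
tool_pos: [0.4843, -0.4203, 0.2165]
tool_rot: [179.4, -1.2, 124.9]
force: [0.9, 0.5, -1.2]
grip_width: 0.0073
grasp_force: 4.0
```

```bash
cat >> h.py <<'E'
def penpose(cx,cy,lo=.07,hi=.28,r=.15):
    im,d=shot('side');i=im.astype(int);P=cloud('side',d)
    s=(d>0)&(abs(P[...,0]-cx)<r)&(abs(P[...,1]-cy)<r)&(P[...,2]>lo)&(P[...,2]<hi)&((i.min(2)>110)|(i[...,2]>i[...,1]+40))
    k,l,t,_=cv2.connectedComponentsWithStats(s.astype(np.uint8))
    for j in range(1,k):
        if t[j,4]<15: continue
        q=P[l==j];a=q[q[:,2].argmax()];b=q[q[:,2].argmin()];c=q.mean(0);U=np.linalg.svd(q-c,full_matrices=0)[2][0];e=(q-c)@U
        print(t[j,4],(c+U*e.min()).round(3),(c+U*e.max()).round(3),'tilt',np.degrees(np.arcsin(abs(U[2]))).round(0))
E
python3 -c "
from h import *
st();penpose(.49,-.45)"
```

```text
t 62.05 p [ 484.3 -420.3  216.5] rot [179.4  -1.2 124.9] F [ 0.9  0.5 -1.2] w 7.3 g 4.0
327 [ 0.486 -0.429  0.229] [ 0.471 -0.407  0.116] tilt 77.0
625 [ 0.492 -0.354  0.131] [ 0.477 -0.3    0.076] tilt 45.0
175 [ 0.343 -0.515  0.083] [ 0.347 -0.572  0.08 ] tilt 3.0
```

Request:
arm_command:
  series:
    - [[0,0,-20],0]
    - [[0,0,-45],0]
    - [[0,0,-65],0]
    - [[0,0,-80],0]
    - [[0,0,-90],0]

```text
time_s: 62.6
tool_pos: [0.4877, -0.4261, 0.3163]
tool_rot: [179.2, -0.4, 125.0]
force: [-0.6, -0.0, -0.8]
grip_width: 0.0068
grasp_force: 4.0
```

```bash
python3 -c "
from h import *
st();penpose(.49,-.43,lo=.15,hi=.37,r=.1);holder()
plan([(547,-109,310,104.3)])"
```

```text
t 62.6 p [ 487.7 -426.1  316.3] rot [179.2  -0.4 125. ] F [-0.6 -0.  -0.8] w 6.8 g 4.0
336 [ 0.49  -0.436  0.33 ] [ 0.474 -0.414  0.221] tilt 76.0
red 80 hx -15.0 6.0 hy -12.0 9.0 z 0.099 0.129
blue 13 hx 3.0 9.0 hy -9.0 -2.0 z 0.116 0.131
dark 40 hx -14.0 3.0 hy -5.0 25.0 z 0.099 0.133
white 15 hx -9.0 16.0 hy -11.0 29.0 z 0.117 0.139
[113, 115, 3] 0.18 -> [ 517. -268.  313.  115.]
[132, 93, 3] 0.18 -> [ 547. -109.  310.  104.]
```

The pen hangs at 76°, its lower end leaning towards tool +x (about 28 mm). I'll offset the tool to holder (5, -42) mm, so the lower end enters the right cup near its middle.

```bash
python3 -c "
from h import *
plan([(557,-126,310,104.3)])"
```

```text
[103, 115, 3] 0.18 -> [ 522. -276.  313.  115.]
[122, 94, 3] 0.18 -> [ 557. -126.  310.  104.]
```

Request:
arm_command:
  series:
    - [[20,23,0],0.036]
    - [[41,46,0],0.072]
    - [[62,69,0],0.108]
    - [[82,92,0],0.144]
    - [[103,115,0],0.18]
  grip_force: 8

```text
time_s: 63.2
tool_pos: [0.522, -0.2736, 0.3152]
tool_rot: [179.4, -0.7, 114.6]
force: [-0.4, 0.4, 1.0]
grip_width: 0.0069
grasp_force: 8.0
```

Request:
arm_command:
  series:
    - [[25,19,0],0.036]
    - [[49,38,0],0.072]
    - [[74,56,0],0.108]
    - [[98,75,0],0.144]
    - [[122,94,0],0.18]

```text
time_s: 63.7
tool_pos: [0.5564, -0.1235, 0.3179]
tool_rot: [179.5, -0.8, 104.3]
force: [0.9, -0.1, -0.3]
grip_width: 0.0069
grasp_force: 8.0
```

Request:
arm_command:
  series:
    - [[0,0,15],0]
    - [[0,0,30],0]
    - [[0,0,45],0]
    - [[0,0,60],0]
    - [[0,0,70],0]

```text
time_s: 64.2
tool_pos: [0.556, -0.1251, 0.2467]
tool_rot: [179.6, -0.8, 104.2]
force: [-0.0, -0.8, -0.1]
grip_width: 0.0062
grasp_force: 8.0
```

```bash
python3 -c "
from h import *
st();penpose(.555,-.115,lo=.13,hi=.28,r=.06)
H=lambda x,y:((np.array([x,y])-[.542,-.0863])@np.array([[.969,-.249],[.249,.969]])*1e3).round()
o=env.get_obs()['tool_pos'];print('tool',H(o[0],o[1]))
d=np.load('side.npz')['d'];P=cloud('side',d);q=P[(d>0)&(abs(P[...,0]-.555)<.05)&(abs(P[...,1]+.11)<.05)&(P[...,2]>.135)&(P[...,2]<.26)]
for z in (.24,.22,.2,.18,.16,.145):
    m=q[abs(q[:,2]-z)<.006]; 
    if len(m): print(z,len(m),H(*m.mean(0)[:2]))
"
```

```text
t 64.2 p [ 556.  -125.1  246.7] rot [179.6  -0.8 104.2] F [-0.  -0.8 -0.1] w 6.2 g 8.0
137 [ 0.556 -0.137  0.263] [ 0.547 -0.109  0.146] tilt 76.0
tool [  3. -40.]
0.24 18 [  0. -46.]
0.22 19 [ -0. -42.]
0.2 18 [ -0. -37.]
0.18 18 [  0. -31.]
0.16 18 [ -0. -27.]
0.145 5 [  1. -23.]
```

Request:
arm_command:
  series:
    - [[2,0,12],0]
    - [[4,0,26],0]
    - [[6,0,40],0]
    - [[7,0,54],0]
    - [[7,0,66],0]

```text
time_s: 64.75
tool_pos: [0.5554, -0.1158, 0.1813]
tool_rot: [179.5, -0.8, 104.4]
force: [0.8, 0.2, 0.6]
grip_width: 0.0068
grasp_force: 8.0
```

Request:
arm_command:
  series:
    - [[0,0,13],0]
    - [[0,0,26],0]
    - [[0,0,40],0]
    - [[0,0,52],0]
    - [[0,0,62],0]

```text
time_s: 65.25
tool_pos: [0.5557, -0.1153, 0.1195]
tool_rot: [179.5, -0.8, 104.3]
force: [-0.4, -1.2, -0.3]
grip_width: 0.0069
grasp_force: 8.0
```

Request:
arm_command:
  series:
    - [[0,0,2],0]
    - [[0,0,4],0]
    - [[0,0,5],0]
    - [[0,0,5],0]
    - [[0,0,5],0]

```text
time_s: 65.75
tool_pos: [0.5563, -0.1153, 0.1162]
tool_rot: [179.4, -0.8, 104.3]
force: [-0.7, 0.2, -0.5]
grip_width: 0.0066
grasp_force: 8.0
```

Releasing, backing off and checking everything.

Request:
arm_command:
  series:
    - [[0,0,0],0]
    - [[0,0,0],0]
    - [[0,0,0],0]
    - [[0,0,0],0]
    - [[0,0,0],0]
  grip: 0.3

```text
time_s: 66.25
tool_pos: [0.556, -0.1152, 0.1158]
tool_rot: [179.5, -0.8, 104.3]
force: [-0.0, 0.3, 0.1]
grip_width: 0.0292
grasp_force: 0.0
```

Request:
arm_command:
  series:
    - [[0,0,-10],0]
    - [[0,0,-30],0]
    - [[0,0,-60],0]
    - [[0,0,-100],0]
    - [[0,0,-150],0]

```text
time_s: 66.75
tool_pos: [0.5541, -0.1175, 0.2667]
tool_rot: [179.6, -0.8, 104.3]
force: [0.8, 1.1, 0.7]
grip_width: 0.0306
grasp_force: 0.0
```

Request:
arm_command:
  series:
    - [[-40,0,-20],0]
    - [[-80,0,-40],0]
    - [[-120,0,-40],0]
    - [[-160,0,-40],0]
    - [[-200,0,-40],0]

```text
time_s: 67.25
tool_pos: [0.6051, -0.3131, 0.3039]
tool_rot: [179.4, -0.7, 104.4]
force: [-0.3, -0.8, 0.5]
grip_width: 0.0304
grasp_force: 0.0
```

Request:
arm_command:
  series:
    - [[-40,0,0],0]
    - [[-80,0,0],0]
    - [[-120,0,0],0]
    - [[-160,0,0],0]
    - [[-160,0,0],0]

```text
time_s: 67.75
tool_pos: [0.6406, -0.4743, 0.2971]
tool_rot: [179.9, -0.7, 103.8]
force: [-1.1, 0.6, -0.4]
grip_width: 0.0304
grasp_force: 0.0
```

```bash
python3 - <<'E'
from h import *
st();holder()
im,d=shot('top');i=im.astype(int);P=cloud('top',d);b,g,r=i[...,0],i[...,1],i[...,2]
M=(d>0)&(P[...,2]>.1)&(P[...,2]<.18)&(abs(P[...,0]-.54)<.07)&(abs(P[...,1]+.087)<.08)
for n,s in dict(red=r>g+50,blue=b>r+25,dark=(i.max(2)<70)&(b<=r+25),white=i.min(2)>120).items():
    q=P[M&s]
    if len(q): h=(q[:,:2]-[.542,-.0863])@np.array([[.969,-.249],[.249,.969]])*1e3; print('top',n,len(q),h.min(0).round(),h.max(0).round(),q[:,2].max().round(3))
for n,(x,y,l,hh) in dict(cover=(.3,-.53,.075,.09),case=(.398,-.5545,.05,.07),timer=(.46,.08,.02,.04),cap=(.555,.047,.006,.02)).items():
    for cam in('top','side'):
        D=np.load(cam+'.npz')['d'];Q=cloud(cam,D);q=Q[(D>0)&(abs(Q[...,0]-x)<.075)&(abs(Q[...,1]-y)<.075)&(Q[...,2]>l)&(Q[...,2]<hh)]
        if len(q)>5: c=cv2.minAreaRect((q[:,:2]*1000).astype(np.float32));print(n,cam,len(q),np.round(c[0]),np.round(c[1]),q[:,2].max().round(3))
E
```

```text
t 67.75 p [ 640.6 -474.3  297.1] rot [179.9  -0.7 103.8] F [-1.1  0.6 -0.4] w 30.4 g 0.0
red 86 hx -18.0 6.0 hy -14.0 10.0 z 0.098 0.13
blue 15 hx 3.0 9.0 hy -10.0 0.0 z 0.114 0.132
dark 35 hx -16.0 5.0 hy 0.0 23.0 z 0.1 0.133
white 32 hx -13.0 16.0 hy -53.0 30.0 z 0.102 0.14
top red 38 [-17. -51.] [15.  9.] 0.135
top blue 34 [  5. -10.] [15. 11.] 0.134
top dark 12 [-14.  15.] [-7. 24.] 0.134
top white 20 [ 10. -48.] [ 18. -38.] 0.125
cover top 1026 [ 312. -526.] [ 63. 107.] 0.088
cover side 2142 [ 312. -525.] [ 66. 106.] 0.09
case top 262 [ 399. -554.] [41. 42.] 0.069
case side 745 [ 376. -568.] [96. 42.] 0.07
timer top 235 [461.  80.] [65. 34.] 0.032
timer side 150 [457.  82.] [67. 41.] 0.033
cap top 184 [540.  49.] [ 63. 125.] 0.017
cap side 85 [527.  67.] [38. 87.] 0.019
```

All four tools stand in the cups. The cover and case stand upright on the desk and the bystanders are unmoved. Handing in.

```bash
python3 -c "
from cell import env
print(env.sign_off())"
```

```text
the job is handed in; nothing more can be done
None
```

The job is handed in: the case and the dust cover stand upright on the desk well clear of the holder (well over a hand's breadth, on the far side of the wipes box), the driver and pen are in the right cup and both markers in the left, and the timer and dust cap were left alone (the final check confirmed the timer in place but could not isolate the cap).

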